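# Refit the lid of a ceramic sample case with its hinge pin

## Task

The lid has been off its grey sample case for cleaning: put it back on the case with its hinge barrels between those of the case, then slide the longer of the two headed steel pins from the wooden rest through all the barrels, from the open end, until its head sits against the case's first barrel, and let go. Ease the pin in without forcing it, and leave the short pin in the rest and the mug upright.

Things in the scene. Friction and masses are not known exactly. Their poses are not given: they have to be found in the camera images.
- case: Grey plastic open box fixed to the bench, 110 (x) x 120 (y) x 50 mm high, walls 5 mm. Origin: centre of its underside. Hinge barrels outside its +x wall, axis along y at x 67, z 50 mm (rim height): outer 20, bore 10 mm diameter, at y -62 to -40, -12 to 12, 40 to 62 mm, so gaps of 28 mm. The -y end is open (the pin enters, moving to +y), the +y end capped. Yaw within 0.3 rad.
- case_hinge (a point): Point on the case's hinge axis, half-way along it (y = 0 of the case); axes parallel to the case's.
- case_entry (a point): Centre of the open mouth of the case's first barrel, on the hinge axis at the case's y = -62 mm; axes parallel to the case's. The pin moves along +y from here.
- lid: Loose white plastic lid, about 0.2 kg: plate 108 (x) x 120 (y) x 6 mm, underside 12 mm above four round-ended feet (10 mm diameter, x +-43, y +-45 mm) that drop inside the case's walls with 2 mm play each way in x. Origin: centre of the feet's end plane: z 0 as it starts on the bench, upright, yaw within 0.3 rad; z 38 mm with the plate on the case's rim. Seated, its axes match the case's.
- lid_hinge (a point): Middle of the lid's hinge axis (lid x 67, z 12 mm); falls on case_hinge when in line. Two barrels, outer 20, bore 10 mm, 22 mm long, at y -37 to -15 and 15 to 37 mm; they drop into the case's gaps with 3 mm play each way in y. On the case the barrels may end up to 2 mm out of line: the pin's taper draws the loose lid into line, or nudge it.
- lid_grip (a point): Centre of the top of the lid's grip bar, which stands on the plate: 12 mm wide (along the lid's x), 44 mm long (y), 30 mm tall; it is taken from above across its width.
- pin: Longer loose steel pin, 60 g: shaft 8 mm diameter, 118 mm long below a disc head of 20 mm diameter, 6 mm thick; the last 6 mm taper to 5 mm. Origin: on the axis, at the underside of the head; +x along the shaft to the tip (roll is arbitrary). In the rest it lies level, axis 30 mm up, free to grasp 25 to 70 mm from the head. Home: origin on case_entry, x along the case's +y.
- pin_tip (a point): Centre of the long pin's tip, 118 mm from the underside of its head. Taken by the shaft, the pin must be let go before it is home and its head then pushed, as fingers do not fit between head and barrel; part-way in, it stays in the barrels and droops a few mm at the head, which can bind: stop, back off a little and push again.
- short_pin: A spare pin of the same shape but with a shaft of only 100 mm, in the other cradle of the rest; too short for this hinge. Origin and axes as for the pin.
- rest: Wooden pin rest fixed to the bench, 150 (x) x 106 mm. Origin: bench level under the heads. Two cradles along x at y +30 and -30 mm hold the pins (which in which varies), heads at the -x end between 42 mm high cheeks that keep fingers off them; shafts in notches, open above, of 34 mm high walls at x 4 to 12 and 84 to 92 mm. Its +x points to the robot's left within 0.3 rad.
- mug: Green mug, 84 mm wide and 95 mm high, beyond the work; origin: centre of its underside.
Mind the look-alikes: they are no part of the job. What is shaped like the pin but pink is not meant.

How it is judged:
By the outcome, as a careful person would: the job done as asked, in the order asked, and still so for the second after the job is handed in, with the robot touching nothing.
It also fails if it takes over 72 s, if anything falls off the work surface, if the arm or the gripper's body presses on something with over 40 N, if the wrist force passes 120 N, or if a joint passes its speed limit or range.

## Robot

A 6-joint arm with a two-finger parallel gripper is mounted at the origin on the work surface. World frame = base frame: x ahead of the robot, y to its left, z up, the work surface at z = 0. Lengths are in m, angles in rad, forces in N, time in s.
With the tool pointing down it reaches from about 0.35 to 0.975 m from the base axis. Payload 7.1 kg.
Tool frame: the origin (TCP) lies at the very end of the fingers, on their centre line; the grasp point (between the pads) lies 19 mm behind it; z points along the fingers, x is the direction in which the jaws open and shut, and the axes are right-handed (so a half turn about z gives the same grasp; the last joint's range is limited). The gripper opens to 88 mm and grips with 3 to 60 N. Pads are 20 mm wide; open, the fingers measure 115 mm over their backs; the gripper's body (75 mm by 178 mm) begins 61 mm behind the grasp point.
Start: joints at [-1.346, 0.423, 1.63, -0, 1.089, -0.019], TCP at [0.151, -0.606, 0.223] pointing down, gripper open.
Joint ranges: [-3, 3], [-0.9, 2.11], [0.09, 2.58], [-1.31, 4.45], [0.11, 2.69], [-2.54, 2.54]. Speed limits (rad/s): [2.39, 2.39, 3.01, 3.14, 3.14, 3.14].

## Interface

Orientations are given as a unit quaternion [w, x, y, z].
In Python, from station import manip, viewer, order, nets gives the robot as it stands.
- The arm moves only by the tool arm_command, never from a script. Its argument "commands" is a list of rows, each a list of 5 numbers: the gripper command: -1 is fully open, 1 is shut, values between are in proportion, then the shift along the tool's x, y, z in m, then the turn about the tool's z in degrees. In form: [[fingers, x, y, z, twist], ...]. A call has 1 to 5 rows; each row is the pose to reach, as a shift and turn from the pose commanded when the call began, along the tool's axes at that moment; what a row does not reach only later rows make up. A row lasts 1/8 s, in which the tool goes at most 62.5 mm and 10.7 degrees, less where a joint would pass 70% of its speed; a pose out of reach is approached as far as the arm can. A call with a gripper value outside its range is refused whole. The fingers move at their own pace and stop on an object; "newtons" is the grip in N (left out, the last holds). Time passes only in rows, so rows that repeat a pose let the fingers close. It gives the time, the measured TCP pose, the force and the opening at its end, in the units of the state.
- manip.observe(): the state, without advancing time (a new reading comes with each control period).
- viewer.read_camera(name): name is "side" or "top" or "wrist"; returns a dict with "color" (384x512x3 uint8, red, green, blue), "K" (3x3 intrinsics, pixels), "dist" ([k1, k2, p1, p2, k3] as OpenCV has them; the pictures are not rectified), "xyz" and "attitude" of the camera in the world; the wrist camera has in their place "tool_from_camera" (4x4, takes a point from camera to tool coordinates, whose origin is the TCP and whose axes are the tool frame's). Camera axes: x right, y up, looking along -z (the intrinsics and any distortion apply to the point x, -y, -z); pixel columns grow to the right and rows downward; lengths in m; the calibration is good to about 2 mm. A picture is of the moment at which its call begins: read the wrist's pose just before it. There is no depth.
- order.close_job(): hands the job in, once; it reports no verdict.
Trained networks look in a picture, given as the dict that the camera call returned (one of the last four; its "shot" number tells which), for a name from the list of things; names that differ only in an ending like _2 or _b are one class to them, and where a whole thing is asked for, a point or a joint stands for the part that bears it (a point fixed in the world has none). Each returns a list of dicts, best first, with "score" (0 to 1); they miss things now and then, are a little off and sometimes report something else, mostly with a low value. They report only what shows in the picture. A call takes as long as a camera call. They do not tell look-alikes from the thing itself.
- nets.boxes_of(picture, query): "xyz" ([x, y, z] in m, in the coordinates of the camera as it stood for that picture, good to about 4 mm: the middle of the surface that is visible of it).
- nets.tip_of(picture, query): "xyz" ([x, y, z] in m, in the coordinates of the camera as it stood for that picture, good to about 4 mm: a listed point, or the origin of a listed thing).
The state is a dict: "time": time; "joints": joint angles; "joint_vel": joint speeds; "joint_torque": joint torques, N m; "ee_pos": TCP position; "tcp_rot": TCP orientation; "contact_force": force on the tool from outside, world axes, zero at the start; "torque": the same for the moment, N m; "finger_gap": opening from 0.0 (shut) to 1.0 (fully open).
Only numpy, scipy, OpenCV 4.12 (cv2) and the standard library are available. Lean on these libraries where they do the work, as an engineer would, in place of code of your own. Each camera call takes 0.05 s, during which the arm holds its last target.

## Working session

There is one attempt and no reset: what is moved stays moved. The work goes in short steps, Python scripts to look and compute and a tool call to move; the robot and the scene stay as the last step left them, time stands still between calls to the robot, and variables do not carry over. Pictures are saved under pics/ and viewed, and the job is handed in when it is done.

Besides the shell and the picture viewer there is one more tool, called as name(argument=value, ...) on one line, values as JSON. arm_command: Moves the arm, as the interface text tells. Its arguments: {"type":"object","properties":{"commands":{"type":"array"},"newtons":{"type":"number"}},"required":["commands"]}

```bash
mkdir -p pics; ls
cat > h.py <<'E'
import numpy as np, cv2
from scipy.spatial.transform import Rotation as R
from station import manip, viewer, order, nets
def q2R(q): return R.from_quat([q[1],q[2],q[3],q[0]]).as_matrix()
def shot(name,fn=None):
    s=manip.observe(); p=viewer.read_camera(name)
    if name=='wrist':
        T=np.eye(4);T[:3,:3]=q2R(s['tcp_rot']);T[:3,3]=s['ee_pos'];T=T@np.array(p['tool_from_camera'])
    else:
        T=np.eye(4);a=np.array(p['attitude']);T[:3,:3]=a if a.shape==(3,3) else q2R(a);T[:3,3]=p['xyz']
    p['T']=T
    if fn: cv2.imwrite('pics/'+fn,np.ascontiguousarray(p['color'][:,:,::-1]))
    return p
def W(p,x): return p['T'][:3,:3]@np.array(x)+p['T'][:3,3]
def proj(p,X):
    T=p['T'];c=(np.atleast_2d(X)-T[:3,3])@T[:3,:3]
    c=c*[1,-1,-1]
    return cv2.projectPoints(c.reshape(-1,1,3),np.zeros(3),np.zeros(3),np.array(p['K'],float),np.array(p['dist'],float))[0].reshape(-1,2)
def ray(p,uv):
    u=cv2.undistortPoints(np.array(uv,float).reshape(-1,1,2),np.array(p['K'],float),np.array(p['dist'],float)).reshape(-1,2)
    d=np.c_[u[:,0],-u[:,1],-np.ones(len(u))]@p['T'][:3,:3].T
    return p['T'][:3,3],d
def onz(p,uv,z):
    o,d=ray(p,uv); return o+d*((z-o[2])/d[:,2])[:,None]
def st():
    s=manip.observe(); 
    for k in s: print(k,np.round(s[k],4))
E
cat > a.py <<'E'
from h import *
st()
for n in ['side','top','wrist']:
    p=shot(n,n+'1.png'); print(n,p['T'].round(3).tolist(),np.round(p['K'],1).tolist(),p['dist'])
    for q in ['case_hinge','case_entry','lid_hinge','lid_grip','lid','case','pin','pin_tip','short_pin','rest','mug']:
        r=nets.tip_of(p,q)
        print(n,q,[(np.round(W(p,d['xyz']),3).tolist(),round(d['score'],2)) for d in r[:4]])
E
python3 a.py
```

```text
pics
time 0.0
joints [-1.346   0.4238  1.6307 -0.      1.0886 -0.019 ]
joint_vel [-0.0009 -0.0002 -0.0015 -0.0008  0.0011  0.0007]
joint_torque [ 1.20000e-03 -5.44618e+01 -2.73667e+01  6.43000e-02  2.26000e-02
 -1.00000e-04]
ee_pos [ 0.1508 -0.606   0.2219]
tcp_rot [-5.000e-04  7.879e-01 -6.159e-01 -6.000e-04]
contact_force [-0.0185 -0.5473 -0.4467]
torque [ 0.0113 -0.0208 -0.0276]
finger_gap 1.0036
side [[0.952, 0.233, -0.2, 0.42], [-0.307, 0.707, -0.638, -0.689], [-0.008, 0.668, 0.744, 0.792], [0.0, 0.0, 0.0, 1.0]] [[394.4, 0.0, 259.7], [0.0, 394.4, 189.4], [0.0, 0.0, 1.0]] [0.00412093 0.         0.         0.         0.        ]
side case_hinge [([0.554, 0.267, 0.048], 0.94)]
side case_entry [([0.557, 0.207, 0.049], 0.83)]
side lid_hinge [([0.566, -0.032, 0.013], 0.8)]
side lid_grip [([0.501, -0.042, 0.048], 0.78), ([0.551, 0.267, 0.049], 0.47)]
side lid [([0.498, -0.046, -0.005], 0.75), ([0.523, -0.31, -0.001], 0.32)]
side case [([0.484, 0.258, -0.003], 0.92)]
side pin [([0.547, -0.318, 0.03], 0.78), ([0.516, -0.437, 0.008], 0.59), ([0.577, -0.204, 0.03], 0.41)]
side pin_tip [([0
[... 670 characters left out ...]
)]
top pin [([0.551, -0.314, 0.036], 0.61), ([0.515, -0.435, 0.007], 0.48)]
top pin_tip [([0.622, -0.476, 0.007], 0.71), ([0.583, -0.2, 0.028], 0.66)]
top short_pin [([0.482, 0.259, 0.002], 0.51)]
top rest [([0.522, -0.311, 0.001], 0.78)]
top mug [([0.796, -0.017, 0.003], 0.7)]
wrist [[0.241, 0.935, 0.261, 0.222], [-0.971, 0.232, 0.065, -0.589], [0.0, -0.269, 0.963, 0.386], [0.0, 0.0, 0.0, 1.0]] [[292.7, 0.0, 249.5], [0.0, 292.7, 192.0], [0.0, 0.0, 1.0]] [-0.02747473  0.          0.          0.          0.        ]
wrist case_hinge []
wrist case_entry []
wrist lid_hinge []
wrist lid_grip []
wrist lid []
wrist case []
wrist pin []
wrist pin_tip []
wrist short_pin []
wrist rest []
wrist mug []
```

View pics/side1.png

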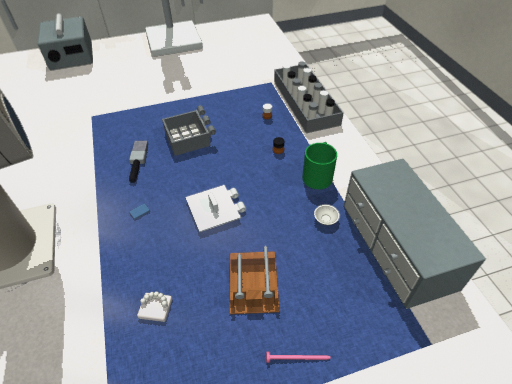

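View pics/top1.png

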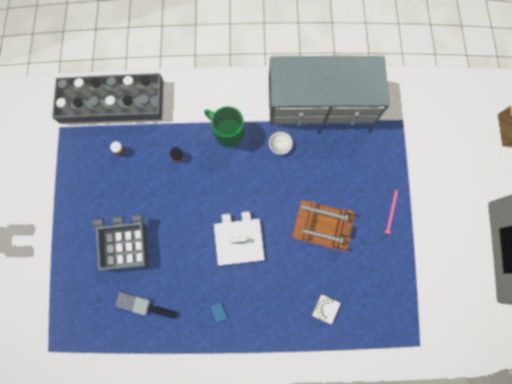

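arm_command(commands=[[-1, -0.05, -0.05, 0, 0], [-1, -0.09, -0.09, 0, 0], [-1, -0.13, -0.13, 0, 0], [-1, -0.17, -0.17, 0, 0], [-1, -0.21, -0.21, 0, 0]])

```text
time: 2.42
ee_pos: [0.3047, -0.3506, 0.2229]
tcp_rot: [0.0, 0.788, -0.616, 0.0]
contact_force: [0.2, 0.2, 0.4]
finger_gap: 0.997
```

arm_command(commands=[[-1, -0.04, -0.04, 0, -10], [-1, -0.08, -0.08, 0, -20], [-1, -0.12, -0.12, 0, -30], [-1, -0.16, -0.16, 0, -40], [-1, -0.2, -0.2, 0, -50]])

```text
time: 3.05
ee_pos: [0.4508, -0.108, 0.2231]
tcp_rot: [0.0, 0.975, -0.222, 0.001]
contact_force: [-0.2, -0.5, -1.1]
finger_gap: 0.999
```

```bash
cat >> h.py <<'E'
def goto(pos,ang,cmd=None):
    """tool pointing down; ang = world angle of tool x. print shift in tool axes and twist deg. cmd=(pos,ang) else measured"""
    s=manip.observe()
    p0=np.array(s['ee_pos']); M=q2R(s['tcp_rot'])
    a0=np.arctan2(M[1,0],M[0,0])
    d=M.T@(np.array(pos)-p0)
    tw=np.degrees((ang-a0+np.pi)%(2*np.pi)-np.pi)
    print('from',p0.round(4),'ang',a0.round(4),'tilt',(M[:,2]).round(4),'shift',d.round(4),'twist',round(-tw,2))
E
python3 -c "
from h import *
st();goto([.5,-.01,.22],.16)"
```

```text
time 3.05
joints [-2.6070e-01  1.8300e-01  1.9756e+00 -1.0000e-04  9.8200e-01  1.8780e-01]
joint_vel [ 0.9669  0.1764 -0.2287 -0.001   0.0428 -0.4237]
joint_torque [ -5.284  -39.2359 -22.7158   0.1411   0.1654   0.5832]
ee_pos [ 0.4508 -0.108   0.2231]
tcp_rot [ 0.000e+00  9.750e-01 -2.224e-01  5.000e-04]
contact_force [-0.2037 -0.5005 -1.0817]
torque [-0.0892 -0.066   0.0322]
finger_gap 0.9986
from [ 0.4508 -0.108   0.2231] ang -0.4485 tilt [ 1.e-03 -3.e-04 -1.e+00] shift [ 0.0019 -0.1096  0.0031] twist -34.86
```

arm_command(commands=[[-1, 0, -0.03, 0, -9], [-1, 0, -0.06, 0, -18], [-1, 0.001, -0.085, 0, -27], [-1, 0.002, -0.11, 0.003, -35], [-1, 0.002, -0.11, 0.003, -35]])

```text
time: 3.68
ee_pos: [0.5003, -0.0107, 0.2196]
tcp_rot: [-0.0, 0.997, 0.079, 0.0]
contact_force: [-0.1, -0.4, -0.1]
finger_gap: 0.999
```

```bash
cat > b.py <<'E'
from h import *
import sys
goto([.5,-.01,.22],.16)
p=shot('wrist',sys.argv[1])
for q in sys.argv[2:]:
    r=nets.tip_of(p,q)
    print(q,[(np.round(W(p,d['xyz']),4).tolist(),round(d['score'],2),proj(p,W(p,d['xyz'])).round(0).tolist()) for d in r[:4]])
E
python3 b.py w2.png lid lid_hinge lid_grip
```

```text
from [ 0.5003 -0.0107  0.2196] ang 0.1582 tilt [ 1.e-04  0.e+00 -1.e+00] shift [-0.0002 -0.0007 -0.0004] twist -0.1
lid [([0.4973, -0.0352, 0.001], 0.6, [[245.0, 185.0]])]
lid_hinge [([0.5613, -0.0302, 0.0138], 0.78, [[294.0, 192.0]]), ([0.4966, -0.0399, -0.0], 0.73, [[244.0, 188.0]]), ([0.5238, -0.314, 0.0033], 0.4, [[235.0, 354.0]])]
lid_grip [([0.4968, -0.0356, 0.0513], 0.86, [[244.0, 196.0]])]
```

View pics/w2.png

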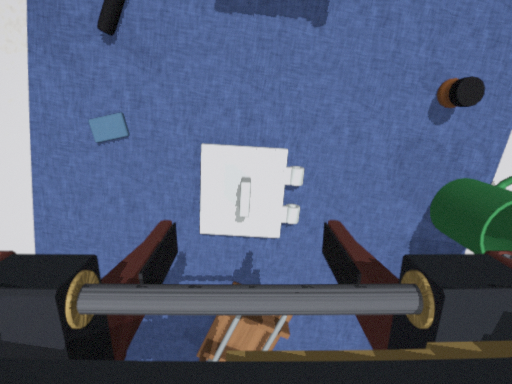

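```bash
cat > c.py <<'E'
from h import *
from scipy.optimize import least_squares
p=shot('wrist')
g=cv2.cvtColor(p['color'],cv2.COLOR_RGB2GRAY)
c0=np.array([[202,146],[287,149],[281,237],[201,235]],np.float32).reshape(-1,1,2)
c=cv2.cornerSubPix(g,c0,(5,5),(-1,-1),(3,30,.01)).reshape(-1,2);print(c)
P=onz(p,c,.018);print(P.round(4));print(np.linalg.norm(P-np.roll(P,1,0),axis=1))
m=np.array([[-54,60],[54,60],[54,-60],[-54,-60]])/1e3
def f(v,z=.018):
    x,y,a=v;r=np.array([[np.cos(a),-np.sin(a)],[np.sin(a),np.cos(a)]])
    return (proj(p,np.c_[m@r.T+[x,y],np.full(4,z)])-c).ravel()
s=least_squares(f,[.498,-.038,.1],x_scale=.01);print(s.x,s.fun)
print(nets.tip_of(p,'lid_grip')[0], )
E
python3 c.py
```

```text
[[201.64954 142.1848 ]
 [288.71457 147.15662]
 [280.3969  236.42809]
 [200.54031 232.1775 ]]
[[ 0.435   0.0138  0.018 ]
 [ 0.5426  0.0243  0.018 ]
 [ 0.5542 -0.0956  0.018 ]
 [ 0.4467 -0.106   0.018 ]]
[0.12043393 0.10813644 0.1204718  0.10798024]
[ 0.49458915 -0.0408636   0.09671073] [ 0.05358434  0.15058818 -0.06821098  0.15204632  0.02311507 -0.18950089
 -0.00722939 -0.17349409]
{'xyz': [-0.0051, -0.0084, -0.3504], 'score': 0.86}
```

arm_command(commands=[[-1, -0.01, -0.06, 0, 0], [-1, -0.02, -0.12, 0, 0], [-1, -0.04, -0.18, 0, 0], [-1, -0.05, -0.24, 0, 0], [-1, -0.06, -0.29, 0, 0]])

```text
time: 4.6
ee_pos: [0.3947, 0.2669, 0.2201]
tcp_rot: [-0.0, 0.997, 0.078, 0.0]
contact_force: [2.1, 0.6, 0.2]
finger_gap: 1.001
```

arm_command(commands=[[-1, 0, 0, 0, 0], [-1, 0, 0, 0, 0]])

```text
time: 4.85
ee_pos: [0.3954, 0.2648, 0.2197]
tcp_rot: [0.0, 0.997, 0.078, -0.0]
contact_force: [0.7, -0.4, -1.0]
finger_gap: 1.002
```

```bash
python3 b.py w3.png case case_hinge case_entry
```

```text
from [0.3954 0.2648 0.2197] ang 0.1565 tilt [-0.e+00 -5.e-04 -1.e+00] shift [ 6.050e-02  2.877e-01 -2.000e-04] twist -0.2
case [([0.4862, 0.259, 0.0081], 0.84, [[317.0, 184.0]])]
case_hinge [([0.5509, 0.2658, 0.0478], 0.68, [[378.0, 194.0]])]
case_entry [([0.5596, 0.205, 0.0522], 0.73, [[373.0, 243.0]])]
```

View pics/w3.png

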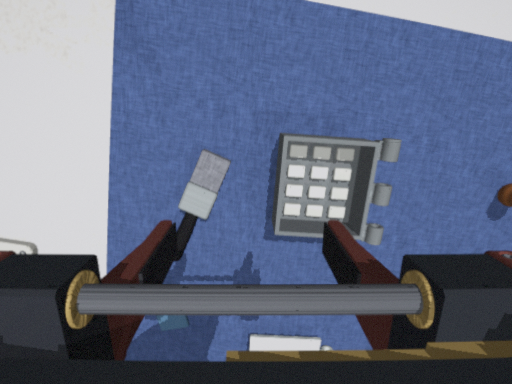

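Run:
```python
import cv2
a=cv2.imread('pics/w3.png')[120:260,255:415]
cv2.imwrite('pics/w3z.png',cv2.resize(a,None,fx=4.5,fy=4.2,interpolation=cv2.INTER_CUBIC))
```

```text
(no output)
```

View pics/w3z.png

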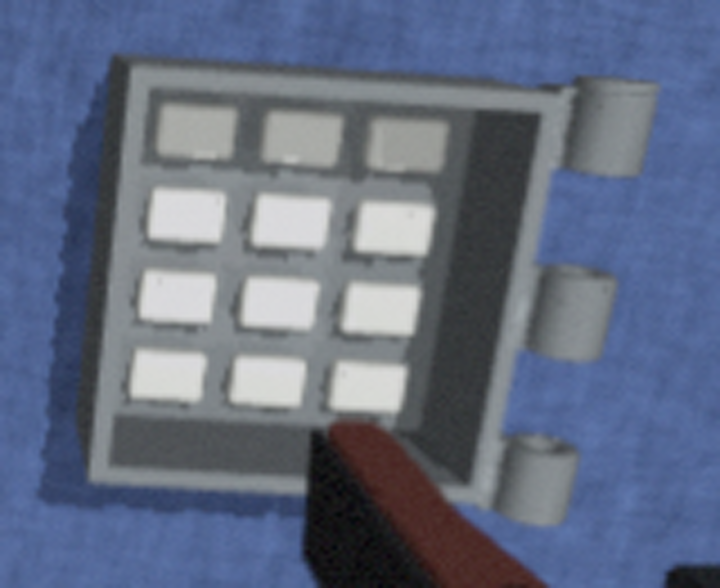

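```bash
cat > d.py <<'E'
from h import *
from scipy.optimize import least_squares
p=shot('wrist')
z2=lambda a:np.array(a)/[4.5,4.2]+[255,120]
px=z2([(134,68),(572,95),(93,483),(485,500),(150,88),(540,112),(110,468),(470,485)])
px-= .4
m=np.array([[-55,60],[55,60],[-55,-60],[55,-60],[-50,55],[50,55],[-50,-55],[50,-55]])/1e3
def tr(v,m): 
    x,y,a=v;r=np.array([[np.cos(a),-np.sin(a)],[np.sin(a),np.cos(a)]]);return m@r.T+[x,y]
def f(v): return (proj(p,np.c_[tr(v,m),np.full(len(m),.05)])-px).ravel()
s=least_squares(f,[.484,.259,.13],x_scale=.01,loss='soft_l1');print(s.x);print(f(s.x).reshape(-1,2).round(2))
im=cv2.resize(p['color'][120:260,255:415,::-1],None,fx=4.5,fy=4.2,interpolation=cv2.INTER_CUBIC)
def L(pts,z,col):
    q=(proj(p,np.c_[tr(s.x,np.array(pts)/1e3),np.array(z)/1e3])-[255,120])*[4.5,4.2]+2
    cv2.polylines(im,[q.round().astype(np.int32).reshape(-1,1,2)],True,col,1)
L([(-55,-60),(55,-60),(55,60),(-55,60)],[50]*4,(0,0,255))
L([(-50,-55),(50,-55),(50,55),(-50,55)],[50]*4,(0,255,255))
t=np.linspace(0,6.28,30)
for y in (-62,-40,-12,12,40,62): L(np.c_[67+10*np.cos(t),0*t+y],50+10*np.sin(t),(0,255,0))
cv2.imwrite('pics/d.png',im)
print('hinge',tr(s.x,np.array([[.067,0],[.067,-.062]])))
E
python3 d.py
```

```text
[0.48677809 0.26091488 0.09016563]
[[-0.39 -0.13]
 [-1.29 -0.05]
 [-0.5  -0.27]
 [ 0.48  0.68]
 [ 0.05 -0.12]
 [ 0.73  0.02]
 [ 0.13 -0.22]
 [ 0.52  0.33]]
hinge [[0.55350593 0.26694779]
 [0.55908862 0.20519965]]
```

View pics/d.png

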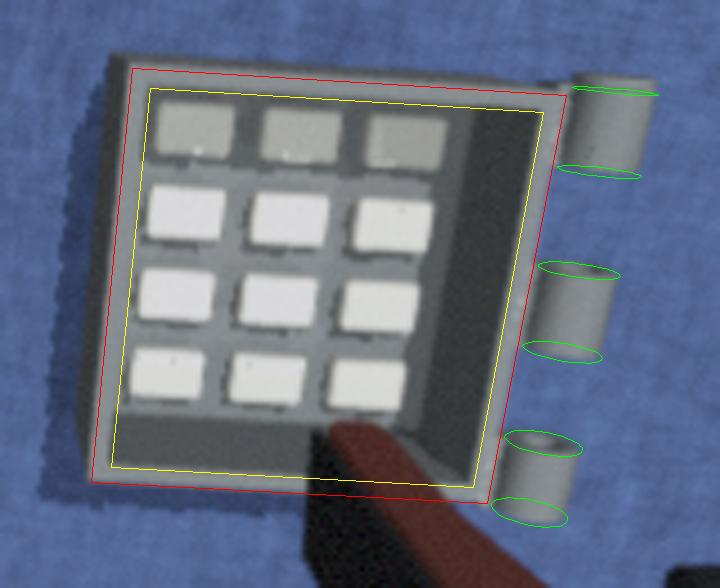

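arm_command(commands=[[-1, 0.05, -0.005, 0, 0], [-1, 0.1, -0.0105, 0, 0], [-1, 0.1, -0.0105, 0, 0], [-1, 0.1, -0.0105, 0, 0]])

```text
time: 5.6
ee_pos: [0.4919, 0.2903, 0.2191]
tcp_rot: [0.0, 0.997, 0.078, -0.001]
contact_force: [-0.8, 0.1, 0.2]
finger_gap: 0.999
```

```bash
python3 b.py w4.png case case_hinge case_entry
python3 - <<'E'
import cv2
a=cv2.imread('pics/w4.png')[120:260,185:345]
cv2.imwrite('pics/w4z.png',cv2.resize(a,None,fx=4.5,fy=4.2,interpolation=cv2.INTER_CUBIC))
E
```

```text
from [0.4919 0.2903 0.2191] ang 0.1554 tilt [-1.6e-03 -8.0e-04 -1.0e+00] shift [-0.0384  0.298  -0.0007] twist -0.27
case [([0.4937, 0.2589, 0.0034], 0.64, [[248.0, 191.0]])]
case_hinge [([0.5514, 0.27, 0.0496], 0.61, [[297.0, 200.0]])]
case_entry [([0.5608, 0.2062, 0.0513], 0.76, [[294.0, 250.0]])]
```

View pics/w4z.png

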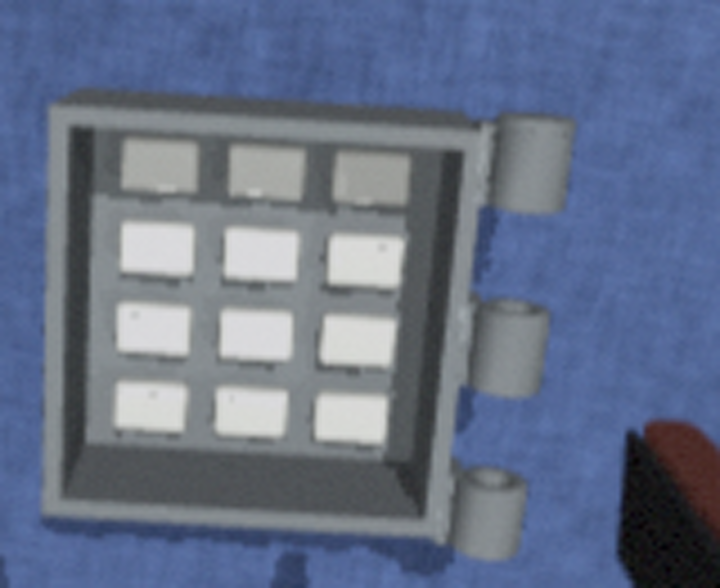

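```bash
sed -e "s/px=z2.*/px=z2([(51,105),(482,125),(43,515),(442,535),(72,126),(462,148),(65,498),(427,516)])/" -e 's/\[255,120\]/[185,120]/g;s/255:415/185:345/;s/px-= .4/px-=.3/' d.py > e.py; python3 e.py
```

```text
[0.4858226  0.26263866 0.09793003]
[[-0.4   0.17]
 [ 0.61  1.03]
 [ 0.57 -0.41]
 [ 0.13 -0.45]
 [-0.72 -0.17]
 [ 0.27 -0.33]
 [-0.26  0.16]
 [-0.18  0.21]]
hinge [[0.55250159 0.26918949]
 [0.55856355 0.20748655]]
```

View pics/d.png

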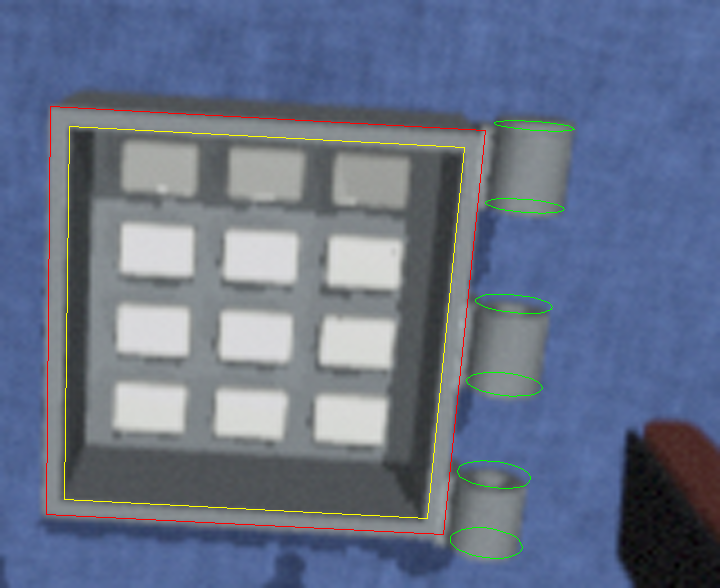

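arm_command(commands=[[-1, -0.009, 0.06, 0, 1], [-1, -0.018, 0.12, 0, 2], [-1, -0.027, 0.18, 0, 3.4], [-1, -0.036, 0.24, 0, 3.4], [-1, -0.045, 0.3, 0, 3.4]])

```text
time: 6.48
ee_pos: [0.4944, -0.0136, 0.2201]
tcp_rot: [0.0, 0.999, 0.049, 0.0]
contact_force: [0.5, 1.6, -0.3]
finger_gap: 1.008
```

arm_command(commands=[[-1, -0.002, 0.0275, 0, 0], [-1, -0.002, 0.0275, 0.03, 0], [-1, -0.002, 0.0275, 0.06, 0], [-1, -0.002, 0.0275, 0.06, 0], [-1, -0.002, 0.0275, 0.06, 0]])

```text
time: 7.1
ee_pos: [0.496, -0.0394, 0.1606]
tcp_rot: [0.0, 0.999, 0.049, 0.0]
contact_force: [-0.4, 0.3, -0.3]
finger_gap: 1.002
```

```bash
sed -i 's/^goto.*/goto([.4946,-.0409,.022],.0967)/' b.py; python3 b.py w5.png lid lid_grip
```

```text
from [ 0.496  -0.0394  0.1606] ang 0.0976 tilt [ 1.e-03 -1.e-04 -1.e+00] shift [-0.0016  0.0013  0.1386] twist 0.05
lid [([0.497, -0.0404, 0.0006], 0.57, [[251.0, 179.0]])]
lid_grip [([0.5007, -0.0386, 0.0495], 0.82, [[255.0, 189.0]])]
```

View pics/w5.png

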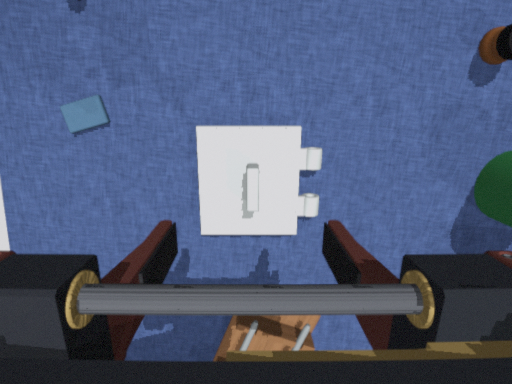

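```bash
sed -i 's/^c0=.*/c0=np.array([[197.5,126],[300.5,126],[297,235],[201.5,235]],np.float32).reshape(-1,1,2)/' c.py; python3 c.py
```

```text
[[195.35402  125.422325]
 [300.59787  125.63982 ]
 [295.36313  234.36601 ]
 [200.51114  234.2088  ]]
[[ 0.4354  0.0137  0.018 ]
 [ 0.5426  0.0238  0.018 ]
 [ 0.5539 -0.096   0.018 ]
 [ 0.4469 -0.1061  0.018 ]]
[0.12035819 0.10770474 0.12040956 0.10748237]
[ 0.49469372 -0.04113543  0.09471278] [-0.12329739  0.17020397  0.14997894  0.15559195  0.22222832 -0.20707111
 -0.25152982 -0.15356369]
{'xyz': [0.0001, 0.0021, -0.2839], 'score': 0.72}
```

arm_command(commands=[[-1, -0.0015, 0.001, 0.05, 0], [-1, -0.0015, 0.001, 0.1, 0], [-1, -0.0015, 0.001, 0.136, 0], [-1, -0.0015, 0.001, 0.136, 0]])

```text
time: 7.85
ee_pos: [0.4925, -0.0405, 0.022]
tcp_rot: [-0.0, 0.999, 0.049, -0.002]
contact_force: [0.5, 0.1, -0.2]
finger_gap: 1.001
```

arm_command(commands=[[1, 0, 0, 0, 0], [1, 0, 0, 0, 0], [1, 0, 0, 0, 0], [1, 0, 0, 0, 0], [1, 0, 0, 0, 0]], newtons=35)

```text
time: 8.48
ee_pos: [0.4943, -0.0407, 0.024]
tcp_rot: [0.0, 0.999, 0.049, 0.0]
contact_force: [-0.2, -0.0, -0.0]
finger_gap: 0.466
```

```bash
python3 b.py w6.png lid; python3 -c "
from h import *
st()"
```

```text
from [ 0.4943 -0.0407  0.024 ] ang 0.0972 tilt [ 5.e-04 -0.e+00 -1.e+00] shift [0.0003 0.0002 0.002 ] twist 0.03
lid [([0.4933, -0.0403, 0.0006], 0.68, [[249.0, 222.0]])]
time 8.575
joints [-0.1062  0.572   2.0119  0.      0.5575 -0.2033]
joint_vel [-0.0005  0.0063  0.0012  0.0014 -0.0005  0.    ]
joint_torque [ 1.10000e-03 -4.90542e+01 -1.32863e+01  3.65000e-02  2.92000e-02
  1.00000e-04]
ee_pos [ 0.4942 -0.0407  0.0238]
tcp_rot [-0.000e+00  9.988e-01  4.860e-02  1.000e-04]
contact_force [-0.1787  0.0015  0.2625]
torque [-0.0708 -0.0837  0.0303]
finger_gap 0.3797
```

View pics/w6.png

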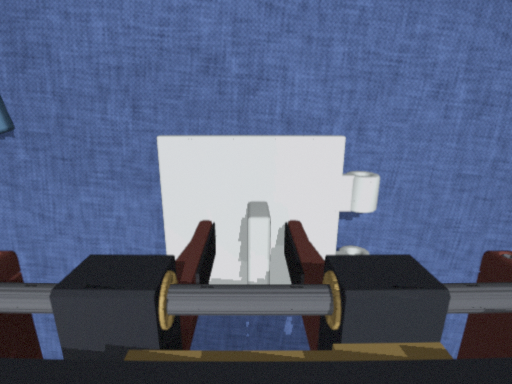

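Still closing; continue, then lift slightly.

arm_command(commands=[[1, 0, 0, 0, 0], [1, 0, 0, 0, 0], [1, 0, 0, 0, 0], [1, 0, 0, 0, 0], [1, 0, 0, 0, 0]], newtons=35)

```text
time: 9.2
ee_pos: [0.4943, -0.0407, 0.0237]
tcp_rot: [0.0, 0.999, 0.049, 0.0]
contact_force: [1.8, 0.5, -1.9]
finger_gap: 0.139
```

arm_command(commands=[[1, 0, 0, -0.03, 0], [1, 0, 0, -0.07, 0], [1, 0, 0, -0.11, 0], [1, 0, 0, -0.11, 0]])

```text
time: 9.7
ee_pos: [0.4956, -0.0408, 0.1359]
tcp_rot: [0.0, 0.999, 0.049, 0.002]
contact_force: [0.6, -0.1, -3.1]
finger_gap: 0.135
```

```bash
python3 b.py w7.png lid; python3 -c "
from h import *
st()"
```

```text
from [ 0.4956 -0.0408  0.1359] ang 0.0972 tilt [ 4.7e-03 -5.0e-04 -1.0e+00] shift [-1.500e-03 -1.000e-04  1.139e-01] twist 0.03
lid [([0.4939, -0.0394, 0.1131], 0.71, [[248.0, 220.0]])]
time 9.8
joints [-0.1061  0.3692  1.9772  0.      0.7961 -0.2034]
joint_vel [-0.0006  0.0282  0.0131 -0.0001  0.0003 -0.0012]
joint_torque [ 2.20000e-03 -4.72005e+01 -2.21429e+01  5.38000e-02 -1.96000e-02
  1.50000e-03]
ee_pos [ 0.4934 -0.0406  0.1331]
tcp_rot [-1.000e-04  9.988e-01  4.860e-02 -5.000e-04]
contact_force [ 0.072   0.5312 -2.519 ]
torque [-0.0349 -0.0288 -0.0239]
finger_gap 0.1346
```

View pics/w7.png

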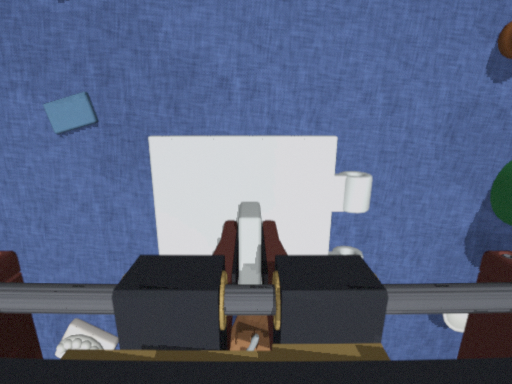

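```bash
cat > f.py <<'E'
from h import *
q=viewer.read_camera('wrist'); 
for n,tl,tr,z in [('w6.png',(159,137),(344,137),0.018-.0238),('w7.png',(152,137),(337,137),.018-.0238)]:
    g=cv2.imread('pics/'+n,0)
    c=cv2.cornerSubPix(g,np.array([tl,tr],np.float32).reshape(-1,1,2),(6,6),(-1,-1),(3,40,.01)).reshape(-1,2)
    p=dict(K=q['K'],dist=q['dist'],T=np.array(q['tool_from_camera']))
    # tool frame z down: plane z_tool = -z
    P=onz(p,c,-z); e=P[1]-P[0]
    mid=P.mean(0); a=np.arctan2(e[1],e[0]); 
    yv=np.array([np.sin(a),-np.cos(a)])  # lid +y in tool frame ~ -y
    print(n,c.tolist(),np.linalg.norm(e),'lid origin in tool',(mid[:2]-.06*yv).round(4),'ang deg',np.degrees(a).round(2))
E
python3 f.py
```

```text
w6.png [[156.55374145507812, 135.75643920898438], [345.20526123046875, 136.1905517578125]] 0.10780063515000468 lid origin in tool [0.0002 0.0005] ang deg 0.17
w7.png [[147.69740295410156, 136.2526397705078], [337.1193542480469, 136.18251037597656]] 0.10827164044193462 lid origin in tool [-0.0045  0.0006] ang deg 0.04
```

arm_command(commands=[[1, 0.005, -0.05, 0, 0], [1, 0.01, -0.11, 0, 0], [1, 0.015, -0.17, 0, 0], [1, 0.02, -0.23, 0, 0], [1, 0.025, -0.28, 0, 0]])

```text
time: 10.48
ee_pos: [0.4902, 0.2421, 0.1315]
tcp_rot: [0.001, 0.999, 0.049, -0.002]
contact_force: [0.6, -0.3, -2.6]
finger_gap: 0.133
```

arm_command(commands=[[1, 0.0005, -0.015, 0, 0], [1, 0.0005, -0.023, 0, 0], [1, 0.0005, -0.023, 0.015, 0], [1, 0.0005, -0.023, 0.015, 0]])

```text
time: 10.98
ee_pos: [0.4889, 0.2615, 0.1168]
tcp_rot: [0.001, 0.999, 0.048, -0.002]
contact_force: [-0.9, 1.2, -1.8]
finger_gap: 0.133
```

```bash
sed -i 's/^goto.*/goto([.4902,.2632,.0618],.098)/' b.py; python3 b.py w8.png case_hinge lid_hinge; python3 -c "
from h import *
goto([.4902,.2632,.0618],.098)"
```

```text
from [0.4889 0.2615 0.1168] ang 0.0958 tilt [-0.0034 -0.0019 -1.    ] shift [ 0.0016 -0.0017  0.055 ] twist -0.13
case_hinge [([0.5514, 0.2665, 0.0484], 0.9, [[326.0, 203.0]])]
lid_hinge []
from [0.4902 0.2624 0.1185] ang 0.0958 tilt [-4.e-04 -3.e-04 -1.e+00] shift [ 0.0001 -0.0008  0.0567] twist -0.13
```

View pics/w8.png

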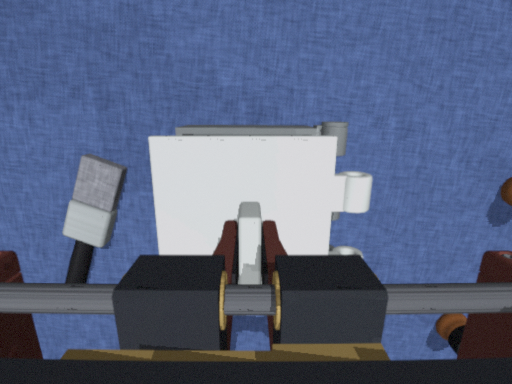

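arm_command(commands=[[1, 0, -0.0008, 0.015, -0.1], [1, 0, -0.0008, 0.03, -0.1], [1, 0, -0.0008, 0.03, -0.1], [1, 0, -0.0008, 0.03, -0.1]])

```text
time: 11.62
ee_pos: [0.49, 0.2642, 0.0884]
tcp_rot: [0.0, 0.999, 0.05, -0.0]
contact_force: [-0.3, 0.1, -2.5]
finger_gap: 0.137
```

```bash
cat > g.py <<'E'
from h import *
import sys
C=(.4857,.2623,.098)
p=shot('wrist'); goto([.4902,.2632,.0618],.098)
im=cv2.resize(p['color'][110:290,140:400,::-1],None,fx=3,fy=3,interpolation=cv2.INTER_CUBIC)
def tr(v,m): 
    x,y,a=v;r=np.array([[np.cos(a),-np.sin(a)],[np.sin(a),np.cos(a)]]);return m@r.T+[x,y]
def L(pts,z,col):
    q=(proj(p,np.c_[tr(C,np.array(pts)/1e3),np.array(z)/1e3])-[140,110])*3+1
    cv2.polylines(im,[q.round().astype(np.int32).reshape(-1,1,2)],True,col,1)
L([(-55,-60),(55,-60),(55,60),(-55,60)],[50]*4,(0,0,255))
t=np.linspace(0,6.28,30)
for y in (-62,-40,-12,12,40,62): L(np.c_[67+10*np.cos(t),0*t+y],50+10*np.sin(t),(0,255,0))
cv2.imwrite('pics/'+sys.argv[1],im)
E
python3 g.py g1.png
```

```text
from [0.4902 0.2643 0.0887] ang 0.099 tilt [ 2.e-04  1.e-04 -1.e+00] shift [-0.0001  0.0011  0.0269] twist 0.06
```

View pics/g1.png

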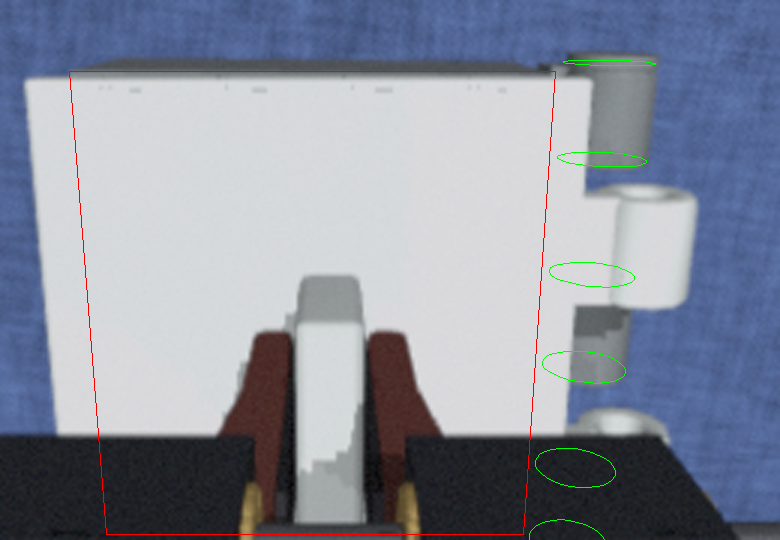

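arm_command(commands=[[1, 0.0003, 0.001, 0.004, 0], [1, 0.0003, 0.001, 0.008, 0], [1, 0.0003, 0.001, 0.011, 0], [1, 0.0003, 0.001, 0.014, 0], [1, 0.0003, 0.001, 0.014, 0]])

```text
time: 12.3
ee_pos: [0.4903, 0.2631, 0.0744]
tcp_rot: [0.0, 0.999, 0.049, -0.0]
contact_force: [-0.6, -0.7, -2.3]
finger_gap: 0.134
```

```bash
python3 g.py g2.png
```

```text
from [0.4904 0.2632 0.0746] ang 0.099 tilt [-2.e-04 -1.e-04 -1.e+00] shift [-0.0002 -0.      0.0128] twist 0.06
```

View pics/g2.png

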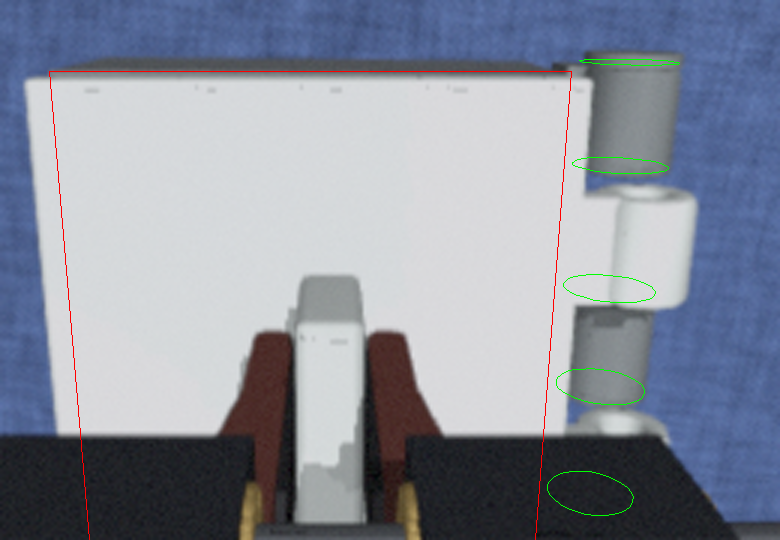

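arm_command(commands=[[1, 0.0005, 0, 0.003, 0], [1, 0.0005, 0, 0.006, 0], [1, 0.0005, 0, 0.008, 0], [1, 0.0005, 0, 0.01, 0], [1, 0.0005, 0, 0.01, 0]])

```text
time: 12.98
ee_pos: [0.4905, 0.2631, 0.0643]
tcp_rot: [0.0, 0.999, 0.049, -0.0]
contact_force: [-1.1, -0.2, -3.8]
finger_gap: 0.134
```

```bash
python3 g.py g3.png
```

```text
from [0.4906 0.2631 0.0644] ang 0.0988 tilt [-8.e-04 -4.e-04 -1.e+00] shift [-0.0004 -0.0001  0.0026] twist 0.05
```

View pics/g3.png

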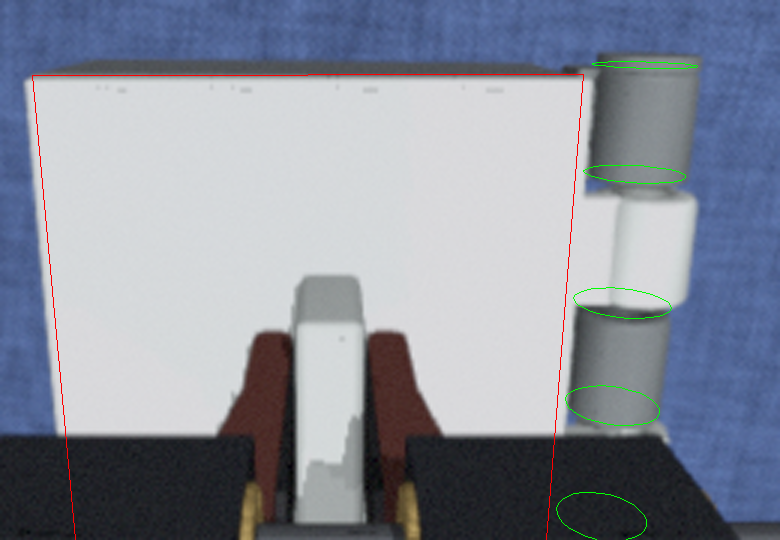

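arm_command(commands=[[1, 0, 0, 0.0015, 0], [1, 0, 0, 0.003, 0], [1, 0, 0, 0.003, 0]])

```text
time: 13.4
ee_pos: [0.4906, 0.2632, 0.0618]
tcp_rot: [0.0, 0.999, 0.049, -0.0]
contact_force: [-5.2, -1.2, 2.6]
finger_gap: 0.134
```

```bash
python3 g.py g4.png; python3 -c "
from h import *
st()"
```

```text
from [0.4906 0.2631 0.0618] ang 0.0988 tilt [-6.e-04 -2.e-04 -1.e+00] shift [-0.0004 -0.0001  0.    ] twist 0.05
time 13.45
joints [4.7090e-01 5.6000e-01 1.8708e+00 2.0000e-04 7.1150e-01 3.7200e-01]
joint_vel [-0.      0.0014  0.0017 -0.0016  0.0003 -0.0016]
joint_torque [ -0.68   -52.4735 -20.7582  -0.3332  -1.4365  -0.1558]
ee_pos [0.4906 0.2631 0.0618]
tcp_rot [ 1.000e-04  9.988e-01  4.940e-02 -3.000e-04]
contact_force [-3.8131 -0.1069  3.0973]
torque [-0.191   0.689  -0.1566]
finger_gap 0.1349
```

View pics/g4.png

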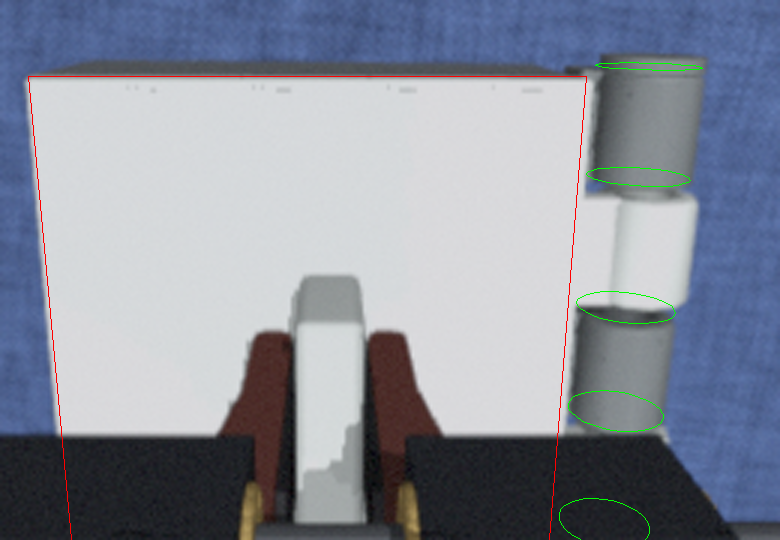

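arm_command(commands=[[1, -0.0006, 0, 0, 0], [1, -0.0013, 0, 0, 0], [1, -0.0013, 0, 0, 0]])

```text
time: 13.82
ee_pos: [0.4904, 0.2633, 0.0619]
tcp_rot: [-0.0, 0.999, 0.05, 0.001]
contact_force: [-0.2, -1.0, -0.6]
finger_gap: 0.133
```

```bash
python3 g.py g5.png; python3 -c "
from h import *
st()"
```

```text
from [0.4903 0.2633 0.0618] ang 0.0991 tilt [ 1.3e-03  5.0e-04 -1.0e+00] shift [-0.0001  0.0001  0.    ] twist 0.06
time 13.875
joints [ 4.7160e-01  5.5920e-01  1.8724e+00 -3.0000e-04  7.0860e-01  3.7260e-01]
joint_vel [ 0.0014 -0.0018 -0.0007 -0.0001  0.0002  0.0008]
joint_torque [ 5.17100e-01 -5.33418e+01 -1.81485e+01  1.88800e-01 -1.30700e-01
 -2.26000e-02]
ee_pos [0.4903 0.2633 0.0618]
tcp_rot [-2.000e-04  9.988e-01  4.950e-02  7.000e-04]
contact_force [ 0.1121 -0.5912 -0.4278]
torque [-0.222  -0.0235  0.0091]
finger_gap 0.131
```

View pics/g5.png

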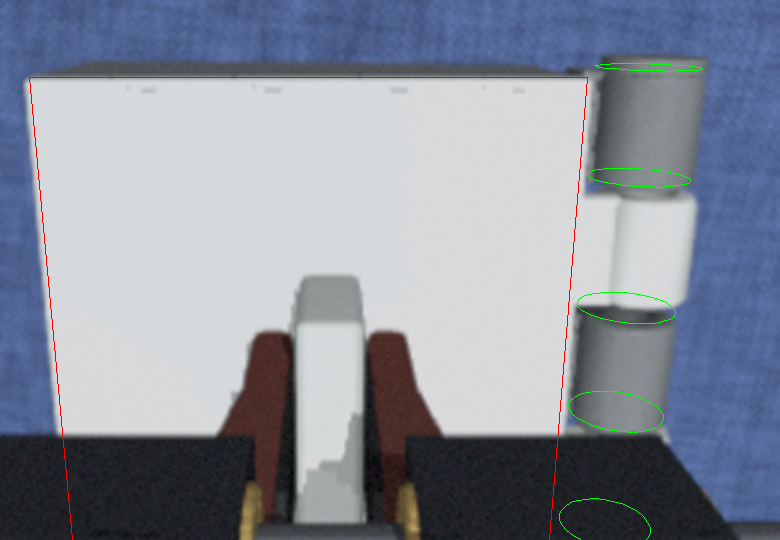

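arm_command(commands=[[1, -0.0009, 0, 0, 0], [1, -0.0009, 0, 0, 0], [1, -0.0009, 0, 0, 0]])

```text
time: 14.25
ee_pos: [0.4891, 0.2633, 0.0618]
tcp_rot: [-0.0, 0.999, 0.049, 0.0]
contact_force: [1.4, 0.2, -1.0]
finger_gap: 0.132
```

arm_command(commands=[[-0.6, 0, 0, 0, 0], [-0.6, 0, 0, 0, 0], [-0.6, 0, 0, 0, 0]])

```text
time: 14.62
ee_pos: [0.4886, 0.263, 0.0617]
tcp_rot: [0.0, 0.999, 0.049, -0.0]
contact_force: [0.6, -0.7, 0.4]
finger_gap: 0.435
```

```bash
python3 g.py g6.png; python3 -c "
from h import *
st()"
```

```text
from [0.4887 0.263  0.0617] ang 0.0989 tilt [-1.e-04 -0.e+00 -1.e+00] shift [ 0.0015 -0.0001 -0.0001] twist 0.05
time 14.675
joints [0.4723 0.5583 1.8751 0.     0.7084 0.3734]
joint_vel [-0.0007 -0.001  -0.0028 -0.0009 -0.0004  0.0005]
joint_torque [ 3.80000e-03 -5.27820e+01 -1.78751e+01  4.81000e-02 -1.01000e-02
 -1.00000e-04]
ee_pos [0.4887 0.263  0.0617]
tcp_rot [ 0.000e+00  9.988e-01  4.940e-02 -1.000e-04]
contact_force [ 0.184  -0.1627  0.7745]
torque [-0.073  -0.0604 -0.0453]
finger_gap 0.4828
```

View pics/g6.png

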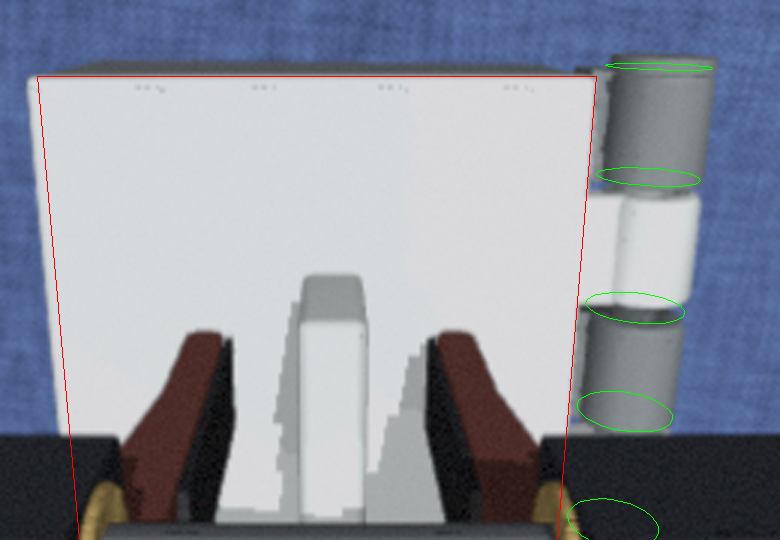

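arm_command(commands=[[-1, 0, 0, -0.03, 0], [-1, 0, 0, -0.08, 0], [-1, 0, 0.02, -0.13, 0], [-1, 0, 0.07, -0.16, 0], [-1, 0, 0.12, -0.16, 0]])

```text
time: 15.3
ee_pos: [0.5022, 0.1431, 0.2246]
tcp_rot: [-0.001, 0.999, 0.05, 0.003]
contact_force: [1.3, -0.6, -0.6]
finger_gap: 0.994
```

arm_command(commands=[[-1, 0, 0.06, 0, 0], [-1, 0, 0.12, 0, 0], [-1, -0.003, 0.18, 0, 0], [-1, -0.006, 0.24, 0, 0], [-1, -0.01, 0.3, 0, 0]])

```text
time: 15.92
ee_pos: [0.5201, -0.1579, 0.2218]
tcp_rot: [0.0, 0.999, 0.049, 0.0]
contact_force: [1.3, -0.6, -0.2]
finger_gap: 1.001
```

arm_command(commands=[[-1, -0.003, 0.06, 0, 7], [-1, -0.003, 0.11, 0, 14], [-1, -0.003, 0.134, 0, 20.6], [-1, -0.003, 0.134, 0, 20.6], [-1, -0.003, 0.134, 0, 20.6]])

```text
time: 16.55
ee_pos: [0.5302, -0.2887, 0.2214]
tcp_rot: [-0.0, 0.992, -0.129, -0.0]
contact_force: [0.5, 1.0, 0.2]
finger_gap: 1.003
```

```bash
python3 b.py w9.png pin pin_tip short_pin rest
```

```text
from [ 0.5302 -0.2887  0.2214] ang -0.2587 tilt [-7.e-04  7.e-04 -1.e+00] shift [-0.1797 -0.5232  0.16  ] twist -20.44
pin [([0.55, -0.317, 0.0333], 0.69, [[271.0, 190.0]]), ([0.5159, -0.4341, 0.01], 0.6, [[266.0, 268.0]])]
pin_tip [([0.5832, -0.2014, 0.0311], 0.63, [[275.0, 88.0]])]
short_pin [([0.489, -0.3027, 0.0349], 0.7, [[221.0, 192.0]])]
rest [([0.5202, -0.3119, 0.0012], 0.74, [[247.0, 186.0]])]
```

View pics/w9.png

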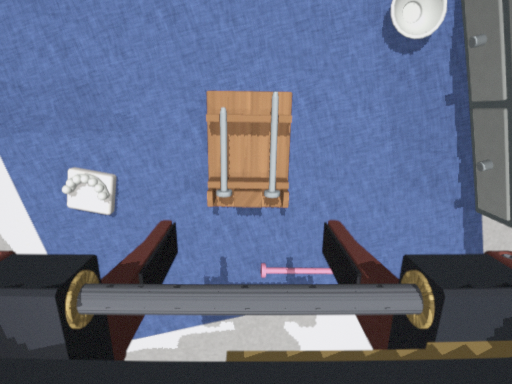

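Run:
```python
from h import *
p=shot('wrist')
im=cv2.resize(p['color'][80:220,190:310,::-1],None,fx=5,fy=4.2,interpolation=cv2.INTER_CUBIC);cv2.imwrite('pics/w10.png',im)
print(onz(p,[(275,94),(274,130),(272.5,170),(271.7,188),(223.5,108),(223,190)],.03).round(4))
```

```text
[[ 0.5823 -0.2073  0.03  ]
 [ 0.5715 -0.2468  0.03  ]
 [ 0.5583 -0.2934  0.03  ]
 [ 0.5519 -0.3155  0.03  ]
 [ 0.5204 -0.2071  0.03  ]
 [ 0.4921 -0.3023  0.03  ]]
```

View pics/w10.png

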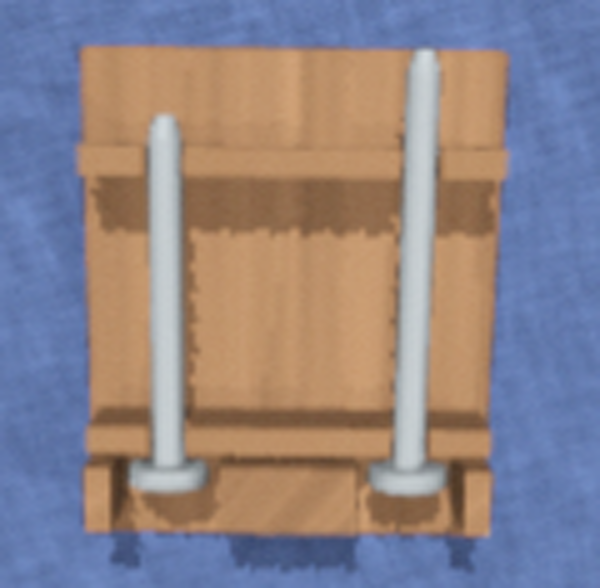

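```bash
cat > pin.py <<'E'
from h import *
import sys
p=shot('wrist')
c=p['color'].astype(int); 
pts=[]
for r in range(102,188,2):
    row=c[r,262:286]; w=np.clip(row[:,2]-100,0,None)*(row[:,2]>row[:,0]-8)
    if w.sum()>0: pts.append(((w*np.arange(262,286)).sum()/w.sum(),r))
pts=np.array(pts); P=onz(p,pts,.03)
vx,vy,x0,y0=cv2.fitLine(P[:,:2].astype(np.float32),cv2.DIST_HUBER,0,.01,.01).ravel()
d=np.array([vx,vy]);d*=np.sign(d[1]);print('dir',d,'ang',-np.arctan2(d[0],d[1]), 'res',np.abs((P[:,:2]-[x0,y0])@[-d[1],d[0]]).max())
for uv in [(274.8,91.8),(271.4,190.8)]:
    q=onz(p,[uv],.03)[0][:2]; t=(q-[x0,y0])@d; print(uv,q,'on line',np.array([x0,y0])+t*d)
o=np.array([x0,y0])+t*d
g=o+.034*d;print('grasp',g)
goto([*g,.10],-np.arctan2(d[0],d[1]))
goto([*g,.019],-np.arctan2(d[0],d[1]))
E
python3 pin.py
```

```text
dir [0.26920167 0.9630838 ] ang -0.27256402 res 0.0004094737797350119
(274.8, 91.8) [ 0.582647   -0.20511837] on line [ 0.5821644  -0.20498348]
(271.4, 190.8) [ 0.55063538 -0.31912168] on line [ 0.55028761 -0.31902447]
grasp [ 0.55944046 -0.28627962]
from [ 0.5307 -0.2889  0.2218] ang -0.2594 tilt [ 1.e-04 -0.e+00 -1.e+00] shift [ 0.0271 -0.0099  0.1218] twist 0.75
from [ 0.5307 -0.2889  0.2218] ang -0.2594 tilt [ 1.e-04 -0.e+00 -1.e+00] shift [ 0.0271 -0.0099  0.2028] twist 0.75
```

arm_command(commands=[[0.1, 0.027, -0.01, 0.05, 0.7], [0.1, 0.027, -0.01, 0.1, 0.7], [0.1, 0.027, -0.01, 0.12, 0.7], [0.1, 0.027, -0.01, 0.12, 0.7], [0.1, 0.027, -0.01, 0.12, 0.7]])

```text
time: 17.52
ee_pos: [0.5602, -0.2875, 0.1035]
tcp_rot: [0.0, 0.991, -0.136, 0.001]
contact_force: [0.8, -0.1, 0.0]
finger_gap: 0.473
```

```bash
sed -i 's/^goto.*/goto([.5594,-.2863,.019],-.2726)/' b.py; python3 b.py w11.png pin pin_tip;python3 -c "
from h import *
st()"
```

```text
from [ 0.5602 -0.2875  0.1035] ang -0.2729 tilt [ 0.0024 -0.0013 -1.    ] shift [-0.0014 -0.001   0.0845] twist -0.02
pin [([0.5545, -0.319, 0.0336], 0.94, [[253.0, 237.0]]), ([0.5135, -0.4354, 0.0124], 0.81, [[245.0, 336.0]])]
pin_tip [([0.5847, -0.1997, 0.0311], 0.98, [[250.0, 86.0]])]
time 17.675
joints [-0.493   0.5767  1.6926  0.      0.8692 -0.2201]
joint_vel [ 0.0013  0.0031  0.0048 -0.0017 -0.0027  0.001 ]
joint_torque [ 1.51000e-02 -5.79571e+01 -2.23026e+01  5.25000e-02  2.83000e-02
 -2.00000e-04]
ee_pos [ 0.5602 -0.2875  0.1036]
tcp_rot [ 5.000e-04  9.907e-01 -1.361e-01  1.500e-03]
contact_force [-0.2823 -0.061   0.7159]
torque [-0.0636 -0.0505  0.0059]
finger_gap 0.4476
```

View pics/w11.png

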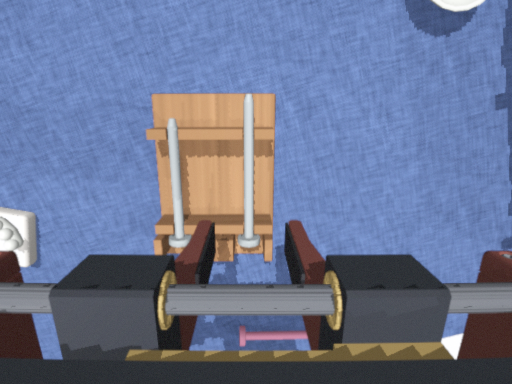

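arm_command(commands=[[0.1, -0.0005, -0.001, 0.04, 0], [0.1, -0.0005, -0.001, 0.07, 0], [0.1, -0.0005, -0.001, 0.083, 0], [0.1, -0.0005, -0.001, 0.083, 0]], newtons=40)

```text
time: 18.18
ee_pos: [0.559, -0.2858, 0.0187]
tcp_rot: [-0.0, 0.991, -0.136, -0.0]
contact_force: [0.6, -0.0, 1.1]
finger_gap: 0.445
```

arm_command(commands=[[1, 0, 0, 0, 0], [1, 0, 0, 0, 0], [1, 0, 0, 0, 0], [1, 0, 0, 0, 0], [1, 0, 0, 0, 0]], newtons=40)

```text
time: 18.8
ee_pos: [0.5593, -0.2859, 0.0191]
tcp_rot: [0.0, 0.991, -0.136, 0.0]
contact_force: [0.6, -0.7, 4.3]
finger_gap: 0.08
```

```bash
python3 b.py w12.png pin pin_tip;python3 -c "
from h import *
st()"
```

```text
from [ 0.5593 -0.2859  0.0191] ang -0.2728 tilt [ 7.e-04 -4.e-04 -1.e+00] shift [0.0002 0.0004 0.0001] twist -0.01
pin [([0.5481, -0.3179, 0.0304], 0.63, [[247.0, 296.0]])]
pin_tip [([0.5801, -0.202, 0.0297], 0.87, [[245.0, 83.0]])]
time 18.95
joints [-0.4915  0.7015  1.713   0.      0.7264 -0.2187]
joint_vel [ 0.0008 -0.0001  0.0016 -0.0011 -0.0004  0.0001]
joint_torque [ 1.39000e-02 -5.77017e+01 -1.73288e+01  4.17000e-02 -1.21800e-01
 -5.80000e-03]
ee_pos [ 0.5593 -0.2859  0.0191]
tcp_rot [ 1.000e-04  9.907e-01 -1.360e-01  3.000e-04]
contact_force [0.1326 0.2435 6.0029]
torque [-0.0345 -0.0374  0.0021]
finger_gap 0.0798
```

View pics/w12.png

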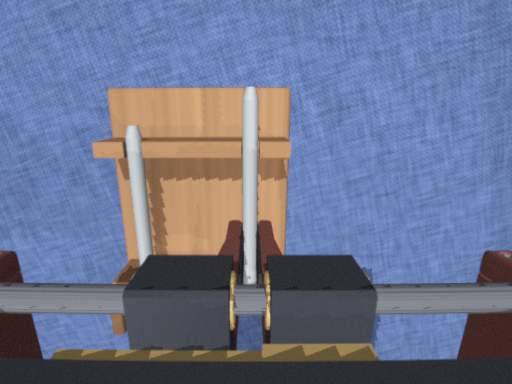

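arm_command(commands=[[1, 0, 0, -0.02, 0], [1, 0, 0, -0.05, 0], [1, 0, 0, -0.09, 0], [1, 0, 0, -0.13, 0], [1, 0, 0, -0.13, 0]])

```text
time: 19.58
ee_pos: [0.5608, -0.2867, 0.1529]
tcp_rot: [0.001, 0.991, -0.136, 0.003]
contact_force: [0.7, -0.6, -0.2]
finger_gap: 0.076
```

```bash
python3 b.py w13.png pin pin_tip;python3 -c "
from h import *
st()
p=shot('side','s13.png')
for q in ['pin','pin_tip']:
  for d in nets.tip_of(p,q): print(q,W(p,d['xyz']).round(4),round(d['score'],2))
"
```

```text
from [ 0.5608 -0.2867  0.1529] ang -0.2729 tilt [ 0.0056 -0.003  -1.    ] shift [-0.0023 -0.0002  0.1339] twist -0.01
pin [([0.5509, -0.3182, 0.1673], 0.57, [[249.0, 298.0]])]
pin_tip [([0.5834, -0.2009, 0.1653], 0.94, [[248.0, 78.0]])]
time 19.725
joints [-0.4915  0.5151  1.6751 -0.      0.9528 -0.2187]
joint_vel [ 0.001   0.0221  0.0059  0.001  -0.0024  0.0006]
joint_torque [ 2.30000e-03 -5.87832e+01 -2.53862e+01  6.21000e-02  1.31000e-02
  9.00000e-04]
ee_pos [ 0.5582 -0.2853  0.1482]
tcp_rot [-3.000e-04  9.907e-01 -1.360e-01 -7.000e-04]
contact_force [ 0.1837 -0.2653 -0.7591]
torque [-0.0115 -0.0737  0.0129]
finger_gap 0.0743
pin [ 0.5145 -0.4365  0.0103] 0.67
pin [ 0.5468 -0.317   0.1615] 0.51
pin_tip [ 6.265e-01 -4.721e-01  1.000e-04] 0.87
```

View pics/w13.png

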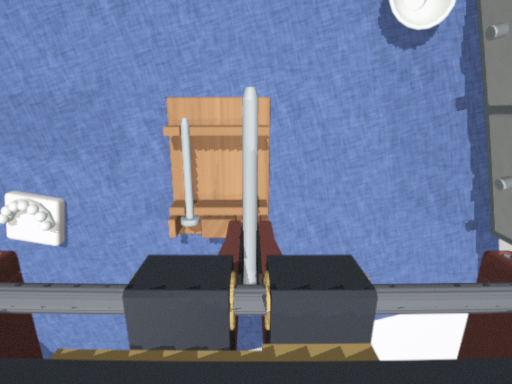

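View pics/s13.png

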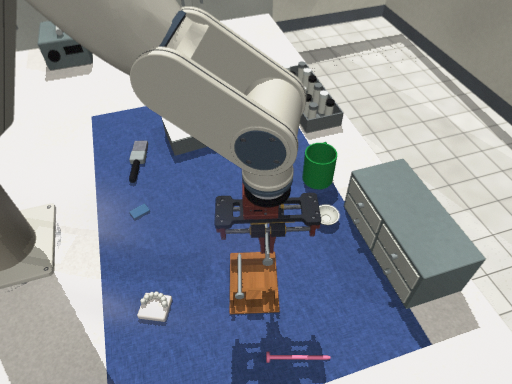

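arm_command(commands=[[1, -0.014, -0.056, 0, -3], [1, -0.028, -0.112, 0, -6], [1, -0.042, -0.168, 0, -10], [1, -0.056, -0.224, 0, -14], [1, -0.07, -0.28, 0, -17]])

```text
time: 20.5
ee_pos: [0.5663, 0.0046, 0.1477]
tcp_rot: [-0.0, 1.0, 0.013, -0.001]
contact_force: [0.9, -0.5, -1.0]
finger_gap: 0.077
```

```bash
python3 -c "
from h import *
goto([.5697,.0988,.10],.098)
"
```

```text
from [0.5663 0.0046 0.1477] ang 0.0256 tilt [-0.0016  0.     -1.    ] shift [ 0.0059 -0.0941  0.0477] twist -4.15
```

arm_command(commands=[[1, 0.002, -0.04, 0.01, -2], [1, 0.005, -0.08, 0.03, -4.1], [1, 0.006, -0.094, 0.047, -4.1], [1, 0.006, -0.094, 0.047, -4.1], [1, 0.006, -0.094, 0.047, -4.1]])

```text
time: 21.12
ee_pos: [0.5708, 0.0958, 0.1016]
tcp_rot: [0.0, 0.999, 0.047, -0.0]
contact_force: [1.2, -1.1, -1.2]
finger_gap: 0.078
```

```bash
sed -i 's/^goto.*/goto([.5697,.0988,.039],.098)/' b.py; python3 b.py w14.png case_entry pin_tip; python3 -c "
from h import *
goto([.5697,.0988,.039],.098)"
```

```text
from [0.5708 0.0958 0.1016] ang 0.0943 tilt [-4.e-04 -3.e-04 -1.e+00] shift [-0.0008 -0.0031  0.0626] twist -0.21
case_entry [([0.5567, 0.2056, 0.0503], 0.71, [[245.0, 54.0]]), ([0.7968, -0.0208, 0.0048], 0.16, [[450.0, 316.0]])]
pin_tip [([0.5605, 0.1837, 0.1137], 0.73, [[246.0, 79.0]])]
from [0.5713 0.0957 0.1023] ang 0.0938 tilt [ 1.e-03  1.e-04 -1.e+00] shift [-0.0013 -0.0032  0.0633] twist -0.24
```

View pics/w14.png

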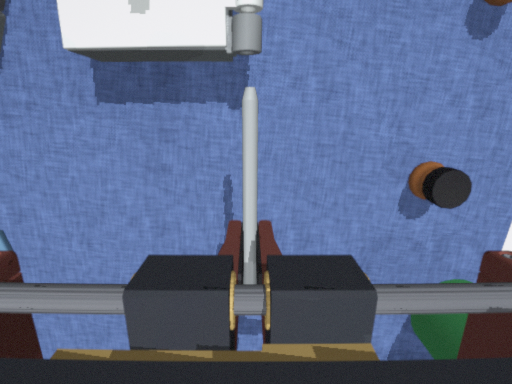

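arm_command(commands=[[1, -0.001, -0.003, 0.03, -0.2], [1, -0.001, -0.003, 0.055, -0.2], [1, -0.001, -0.003, 0.063, -0.2], [1, -0.001, -0.003, 0.063, -0.2], [1, -0.001, -0.003, 0.063, -0.2]])

```text
time: 21.9
ee_pos: [0.5703, 0.0997, 0.0397]
tcp_rot: [-0.0, 0.999, 0.049, 0.001]
contact_force: [0.2, -0.0, 0.2]
finger_gap: 0.078
```

```bash
cat > k.py <<'E'
from h import *
import sys
goto([.5697,.0988,.039],.098)
s=manip.observe();print('F',np.round(s['contact_force'],1),'gap',s['finger_gap'])
p=shot('wrist');im=p['color'][0:150,170:330,::-1]
cv2.imwrite('pics/'+sys.argv[1],cv2.resize(im,None,fx=4,fy=4,interpolation=cv2.INTER_CUBIC))
if len(sys.argv)>2:
    p=shot('side');im=p['color'][90:220,150:280,::-1]
    cv2.imwrite('pics/'+sys.argv[2],cv2.resize(im,None,fx=4.5,fy=4.5,interpolation=cv2.INTER_CUBIC))
E
python3 k.py k1.png ks1.png
```

```text
from [0.5703 0.0997 0.0397] ang 0.0986 tilt [ 1.7e-03  2.0e-04 -1.0e+00] shift [-0.0007  0.0008  0.0007] twist 0.03
F [ 0.2 -0.   0.2] gap 0.07849598237823366
```

View pics/k1.png

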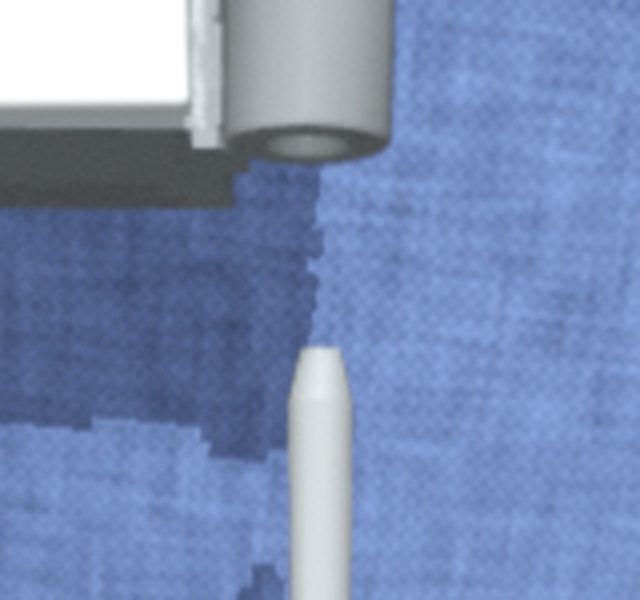

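View pics/ks1.png

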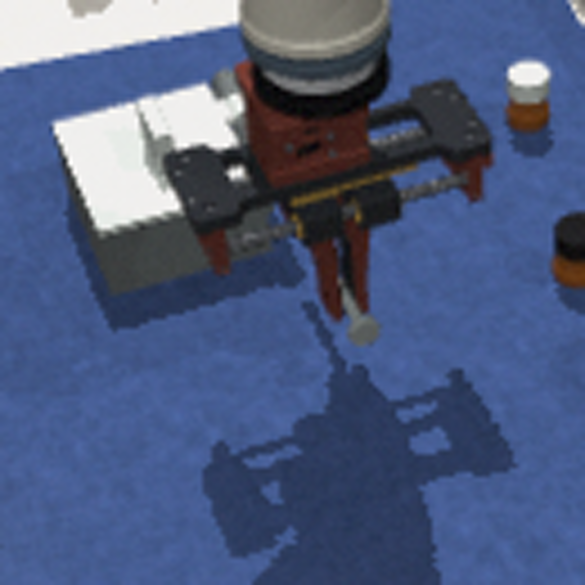

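arm_command(commands=[[1, -0.0014, -0.008, 0.0005, 0], [1, -0.0014, -0.014, 0.0005, 0], [1, -0.0014, -0.019, 0.0005, 0], [1, -0.0014, -0.019, 0.0005, 0]])

```text
time: 22.5
ee_pos: [0.5662, 0.1191, 0.0382]
tcp_rot: [-0.0, 0.999, 0.05, 0.0]
contact_force: [0.3, 0.4, -0.5]
finger_gap: 0.076
```

```bash
python3 k.py k2.png
```

```text
from [0.5662 0.1191 0.0382] ang 0.0998 tilt [ 1.e-04  0.e+00 -1.e+00] shift [ 0.0015  0.0206 -0.0008] twist 0.1
F [ 0.3  0.4 -0.5] gap 0.07594934746121743
```

View pics/k2.png

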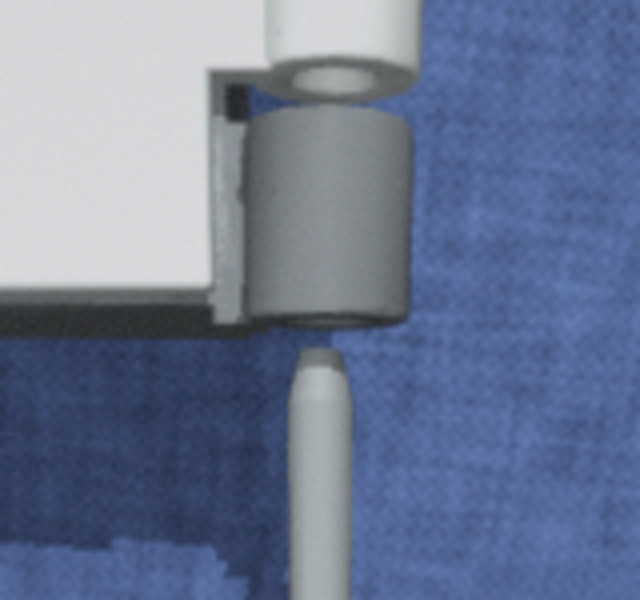

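arm_command(commands=[[1, 0.0009, 0, -0.0006, 0], [1, 0.0009, 0, -0.0006, 0], [1, 0.0009, -0.004, -0.0006, 0], [1, 0.0009, -0.008, -0.0006, 0], [1, 0.0009, -0.008, -0.0006, 0]])

```text
time: 23.18
ee_pos: [0.5663, 0.127, 0.0388]
tcp_rot: [-0.0, 0.999, 0.05, 0.0]
contact_force: [-0.7, -0.5, -0.8]
finger_gap: 0.075
```

```bash
python3 k.py k3.png
```

```text
from [0.5663 0.127  0.0388] ang 0.0994 tilt [ 0.  0. -1.] shift [ 0.0006  0.0284 -0.0002] twist 0.08
F [-0.7 -0.5 -0.8] gap 0.07466166569732861
```

View pics/k3.png

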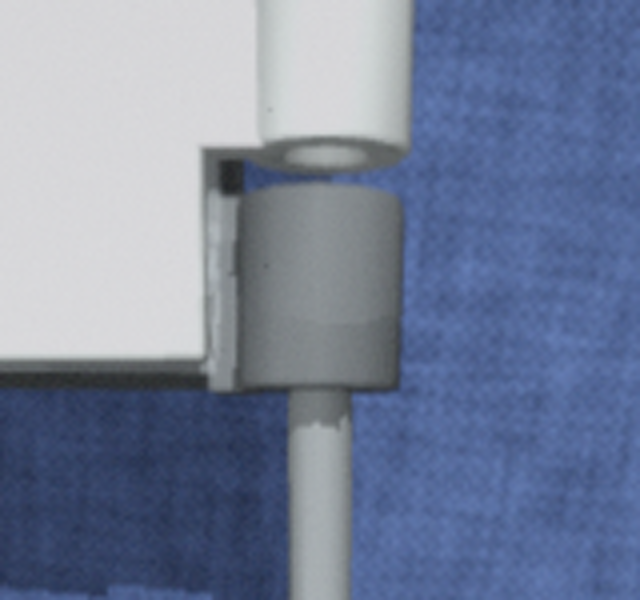

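arm_command(commands=[[1, 0, -0.004, 0, 0], [1, 0, -0.008, 0, 0], [1, 0, -0.012, 0, 0], [1, 0, -0.016, 0, 0]])

```text
time: 23.72
ee_pos: [0.5647, 0.1428, 0.0388]
tcp_rot: [-0.0, 0.999, 0.049, -0.0]
contact_force: [-0.3, -0.3, -0.8]
finger_gap: 0.079
```

```bash
python3 k.py k4.png
```

```text
from [0.5647 0.1428 0.0388] ang 0.099 tilt [-0.  0. -1.] shift [ 0.0006  0.0443 -0.0002] twist 0.06
F [-0.3 -0.3 -0.8] gap 0.07934654898422812
```

View pics/k4.png

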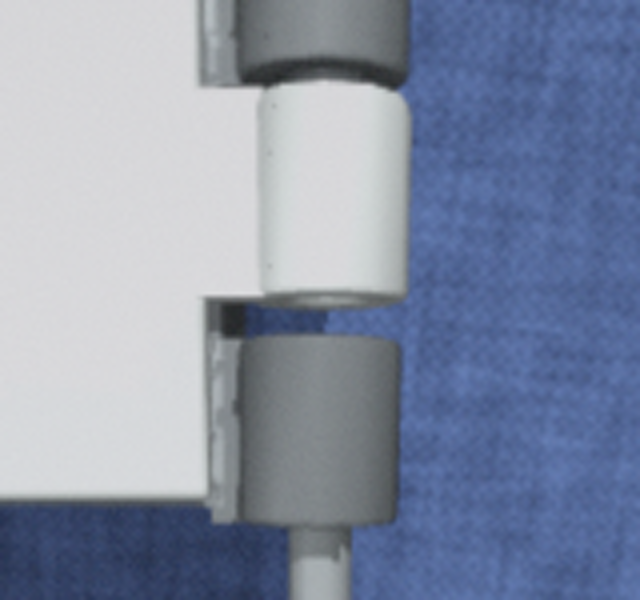

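arm_command(commands=[[1, 0, -0.003, 0, 0], [1, 0, -0.006, 0, 0], [1, 0, -0.009, 0, 0], [1, 0, -0.012, 0, 0]])

```text
time: 24.28
ee_pos: [0.5635, 0.1546, 0.0388]
tcp_rot: [-0.0, 0.999, 0.049, 0.0]
contact_force: [-0.3, 0.4, -1.4]
finger_gap: 0.077
```

```bash
python3 k.py k5.png
```

```text
from [0.5635 0.1546 0.0388] ang 0.0989 tilt [ 0.  0. -1.] shift [ 0.0006  0.0562 -0.0002] twist 0.05
F [-0.3  0.4 -1.4] gap 0.07713919390239397
```

View pics/k5.png

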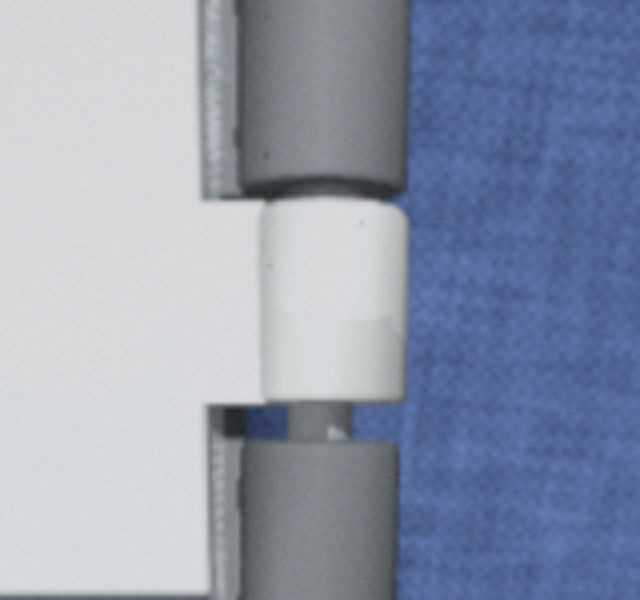

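arm_command(commands=[[1, 0, -0.004, 0, 0], [1, 0, -0.008, 0, 0], [1, 0, -0.012, 0, 0], [1, 0, -0.016, 0, 0], [1, 0, -0.02, 0, 0]])

```text
time: 24.95
ee_pos: [0.5615, 0.1747, 0.0388]
tcp_rot: [-0.0, 0.999, 0.049, -0.0]
contact_force: [0.0, 0.1, -0.5]
finger_gap: 0.078
```

```bash
python3 k.py k6.png ks6.png
```

```text
from [0.5615 0.1747 0.0388] ang 0.099 tilt [-1.e-04  0.e+00 -1.e+00] shift [ 0.0006  0.0763 -0.0002] twist 0.06
F [ 0.   0.1 -0.5] gap 0.07810168922426457
```

View pics/k6.png

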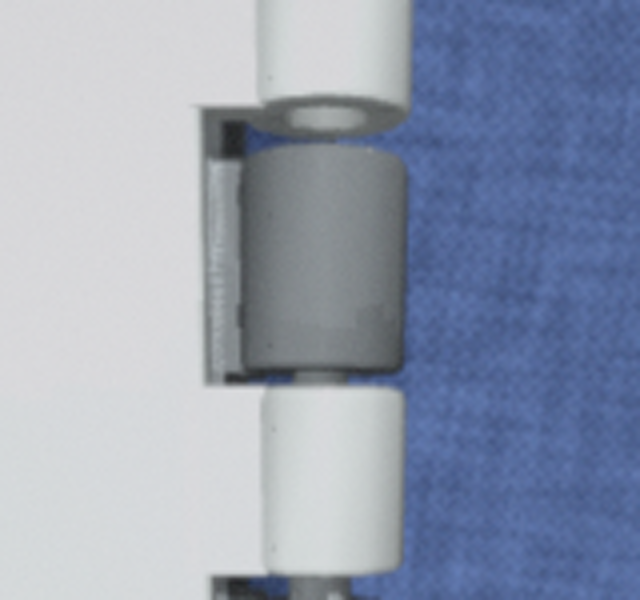

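arm_command(commands=[[1, 0, -0.004, 0, 0], [1, 0, -0.008, 0, 0], [1, 0, -0.012, 0, 0], [1, 0, -0.016, 0, 0], [1, 0, -0.018, 0, 0]])

```text
time: 25.68
ee_pos: [0.5597, 0.1926, 0.0388]
tcp_rot: [-0.0, 0.999, 0.05, -0.0]
contact_force: [-0.3, -1.5, -0.9]
finger_gap: 0.081
```

```bash
python3 k.py k7.png ks7.png; python3 b.py w20.png
```

```text
from [0.5597 0.1926 0.0388] ang 0.0992 tilt [-0.  0. -1.] shift [ 0.0006  0.0943 -0.0002] twist 0.07
F [-0.3 -1.5 -0.9] gap 0.08102817985483923
from [0.5598 0.1925 0.0388] ang 0.0992 tilt [ 0.  0. -1.] shift [ 0.0006  0.0942 -0.0002] twist 0.07
```

View pics/w20.png

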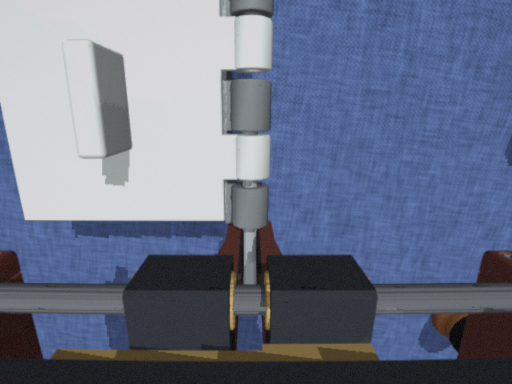

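View pics/ks7.png

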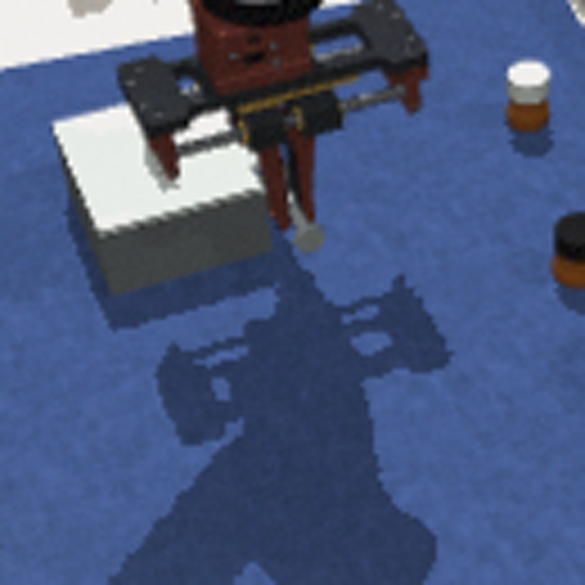

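arm_command(commands=[[0.3, 0, 0, 0, 0], [0.3, 0, 0, 0, 0], [0.3, 0, 0.006, 0, 0], [0.3, 0, 0.012, 0, 0], [0.3, 0, 0.018, 0, 0]])

```text
time: 26.45
ee_pos: [0.5616, 0.1738, 0.0388]
tcp_rot: [-0.0, 0.999, 0.049, -0.0]
contact_force: [-0.7, -0.7, 0.4]
finger_gap: 0.351
```

```bash
python3 k.py k8.png ks8.png; python3 b.py w21.png
```

```text
from [0.5616 0.1738 0.0388] ang 0.0986 tilt [-0.  0. -1.] shift [ 0.0007  0.0754 -0.0002] twist 0.04
F [-0.7 -0.7  0.4] gap 0.35061488186875517
from [0.5616 0.1736 0.0388] ang 0.0981 tilt [-2.e-04 -1.e-04 -1.e+00] shift [ 0.0007  0.0752 -0.0002] twist 0.01
```

View pics/w21.png

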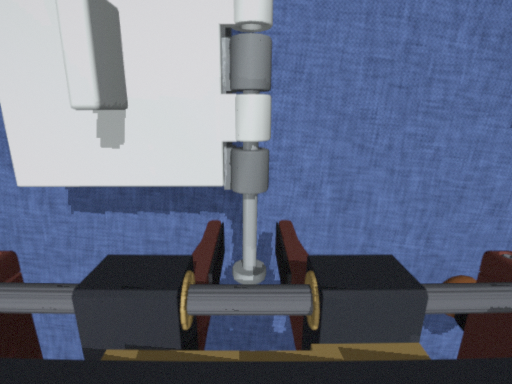

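View pics/ks8.png

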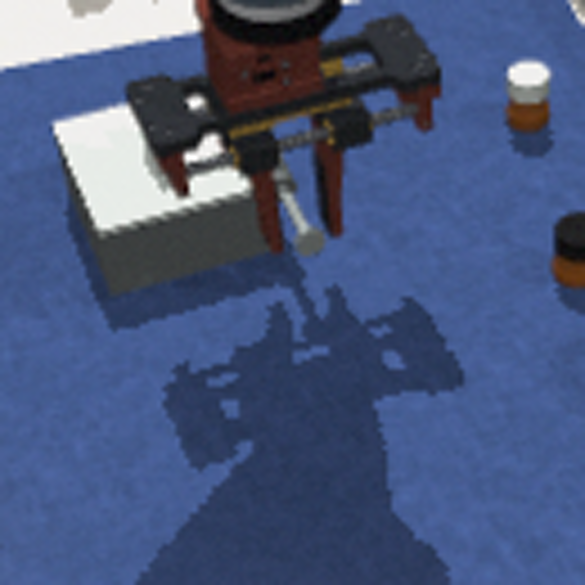

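Run:
```python
from h import *
p=shot('wrist'); s=manip.observe(); M=q2R(s['tcp_rot']); t=np.array(s['ee_pos'])
for dy in (-.03,-.02,-.01,0,.01,.016,.02):
    print(dy,proj(p,t+M@np.array([0,dy,-.011])).round(1),proj(p,t+M@np.array([0,dy,-.008])).round(1))
```

```text
-0.03 [[250.3 193.4]] [[250.3 191.9]]
-0.02 [[250.3 210.9]] [[250.3 209.1]]
-0.01 [[250.3 227.8]] [[250.3 225.7]]
0 [[250.3 244.1]] [[250.3 241.8]]
0.01 [[250.3 259.9]] [[250.3 257.4]]
0.016 [[250.3 269.1]] [[250.3 266.5]]
0.02 [[250.3 275.2]] [[250.3 272.4]]
```

arm_command(commands=[[1, 0, 0, 0, 0], [1, 0, 0, 0, 0], [1, 0, 0, 0, 0], [1, 0, 0, 0, 0], [1, 0, 0, -0.0008, 0]], newtons=30)

```text
time: 27.28
ee_pos: [0.5615, 0.1744, 0.0395]
tcp_rot: [0.0, 0.999, 0.05, -0.0]
contact_force: [-0.5, -0.2, -0.6]
finger_gap: 0.078
```

arm_command(commands=[[1, 0, -0.003, 0, 0], [1, 0, -0.006, 0, 0], [1, 0, -0.009, 0, 0]])

```text
time: 27.65
ee_pos: [0.5606, 0.1836, 0.0395]
tcp_rot: [0.0, 0.999, 0.05, -0.0]
contact_force: [-0.6, 0.4, -0.5]
finger_gap: 0.078
```

```bash
python3 k.py k9.png; python3 b.py w22.png
```

```text
from [0.5606 0.1836 0.0395] ang 0.099 tilt [-0. -0. -1.] shift [0.0006 0.0852 0.0006] twist 0.06
F [-0.6  0.4 -0.5] gap 0.07823724920011738
from [0.5606 0.1839 0.0396] ang 0.0992 tilt [ 0.e+00  1.e-04 -1.e+00] shift [0.0006 0.0855 0.0006] twist 0.07
```

View pics/w22.png

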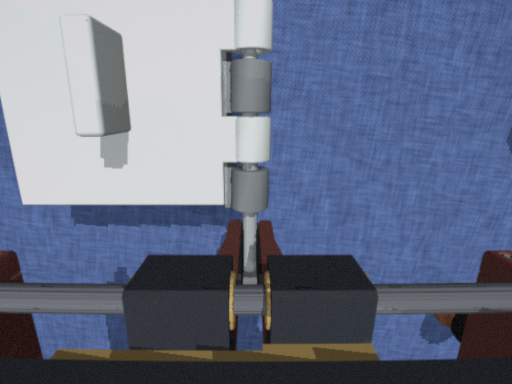

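arm_command(commands=[[1, 0, -0.003, 0, 0], [1, 0, -0.006, 0, 0], [1, 0, -0.009, 0, 0], [1, 0, -0.009, 0, 0]])

```text
time: 28.25
ee_pos: [0.5598, 0.1926, 0.0396]
tcp_rot: [-0.0, 0.999, 0.05, 0.0]
contact_force: [0.6, -0.3, -1.3]
finger_gap: 0.075
```

```bash
python3 k.py k10.png; python3 b.py w23.png
```

```text
from [0.5598 0.1926 0.0396] ang 0.0992 tilt [ 1.e-04  2.e-04 -1.e+00] shift [0.0005 0.0943 0.0006] twist 0.07
F [ 0.6 -0.3 -1.3] gap 0.07492570325863
from [0.5598 0.1925 0.0396] ang 0.0991 tilt [ 1.e-04  1.e-04 -1.e+00] shift [0.0005 0.0942 0.0006] twist 0.06
```

View pics/w23.png

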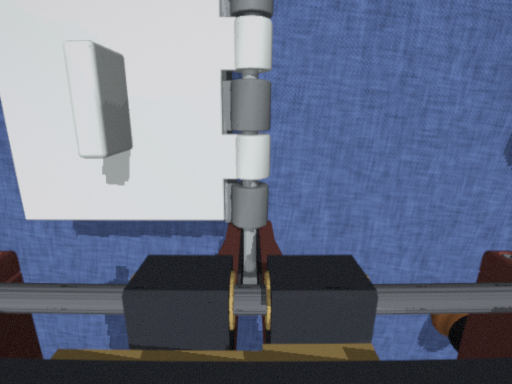

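arm_command(commands=[[0.2, 0, 0, 0, 0], [0.2, 0, 0, 0, 0], [0.2, 0, 0.002, 0, 0], [0.2, 0, 0.022, 0, 0], [0.2, 0, 0.042, 0, 0]])

```text
time: 28.98
ee_pos: [0.5639, 0.149, 0.0395]
tcp_rot: [0.0, 0.999, 0.05, -0.0]
contact_force: [0.1, -0.8, -0.2]
finger_gap: 0.4
```

arm_command(commands=[[1, 0, 0, 0.002, 0], [1, 0, 0, 0.002, 0], [1, 0, 0, 0.002, 0], [1, 0, 0, 0.002, 0], [1, 0, 0, 0.002, 0]])

```text
time: 29.6
ee_pos: [0.5639, 0.1508, 0.0376]
tcp_rot: [-0.0, 0.999, 0.05, 0.0]
contact_force: [-0.4, 0.3, 0.4]
finger_gap: 0.003
```

```bash
python3 k.py k11.png ks11.png; python3 b.py w24.png
```

```text
from [0.5639 0.1508 0.0376] ang 0.0995 tilt [ 0.  0. -1.] shift [ 0.0006  0.0524 -0.0014] twist 0.08
F [-0.4  0.3  0.4] gap 0.003081379636203623
from [0.5639 0.1507 0.0376] ang 0.0993 tilt [ 0.  0. -1.] shift [ 0.0006  0.0522 -0.0014] twist 0.08
```

View pics/w24.png

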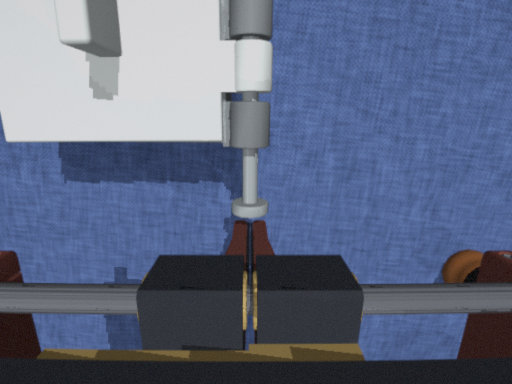

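View pics/ks11.png

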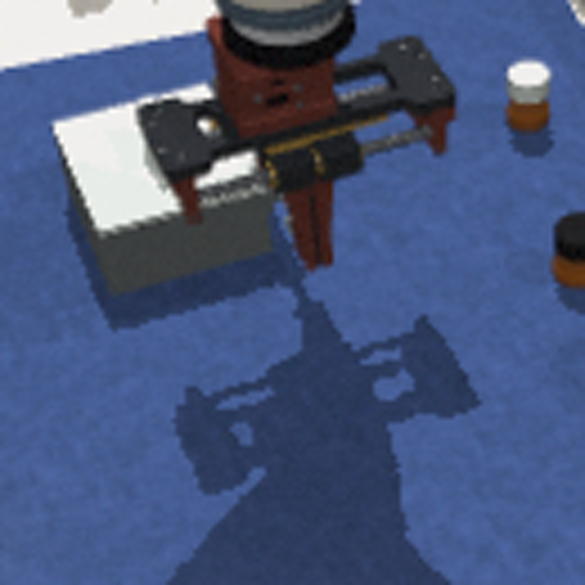

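arm_command(commands=[[1, 0, -0.005, 0, 0], [1, 0, -0.01, 0, 0], [1, 0, -0.014, 0, 0], [1, 0, -0.017, 0, 0], [1, 0, -0.02, 0, 0]])

```text
time: 30.38
ee_pos: [0.5619, 0.1706, 0.0376]
tcp_rot: [0.0, 0.999, 0.049, -0.0]
contact_force: [0.8, -0.3, -0.3]
finger_gap: 0.005
```

```bash
python3 k.py k12.png; python3 b.py w25.png
```

```text
from [0.5619 0.1706 0.0376] ang 0.099 tilt [-0. -0. -1.] shift [ 0.0006  0.0722 -0.0014] twist 0.06
F [ 0.8 -0.3 -0.3] gap 0.004711340774812438
from [0.5619 0.1709 0.0376] ang 0.0991 tilt [ 0.e+00  1.e-04 -1.e+00] shift [ 0.0006  0.0725 -0.0014] twist 0.06
```

View pics/w25.png

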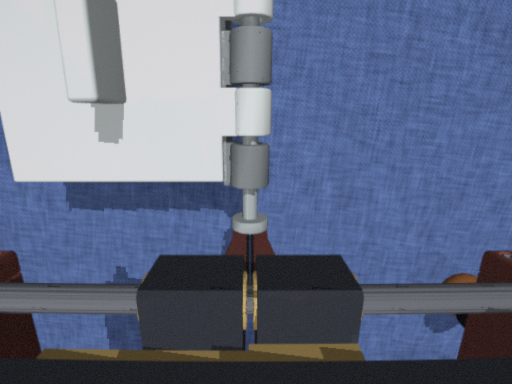

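Pushing freely; head now about 19 mm from the barrel. Continue.

arm_command(commands=[[1, 0, -0.003, 0, 0], [1, 0, -0.006, 0, 0], [1, 0, -0.009, 0, 0], [1, 0, -0.012, 0, 0]])

```text
time: 30.98
ee_pos: [0.5608, 0.1825, 0.0376]
tcp_rot: [-0.0, 0.999, 0.049, -0.0]
contact_force: [0.1, -0.5, 0.4]
finger_gap: 0.01
```

```bash
python3 k.py k13.png; python3 b.py w26.png
```

```text
from [0.5608 0.1825 0.0376] ang 0.099 tilt [-0.  0. -1.] shift [ 0.0006  0.0842 -0.0014] twist 0.06
F [ 0.1 -0.5  0.4] gap 0.009692858394087529
from [0.5608 0.1828 0.0376] ang 0.0991 tilt [ 0.e+00  1.e-04 -1.e+00] shift [ 0.0006  0.0845 -0.0014] twist 0.06
```

View pics/w26.png

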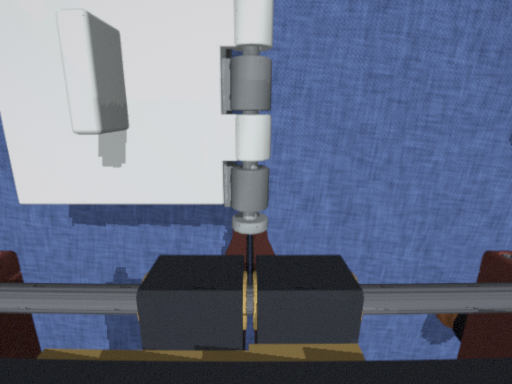

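arm_command(commands=[[1, 0, -0.002, 0, 0], [1, 0, -0.004, 0, 0], [1, 0, -0.005, 0, 0], [1, 0, -0.006, 0, 0]])

```text
time: 31.58
ee_pos: [0.5602, 0.1883, 0.0376]
tcp_rot: [0.0, 0.999, 0.049, -0.0]
contact_force: [0.7, -0.3, -0.1]
finger_gap: 0.011
```

Run:
```python
from h import *
goto([.5697,.0988,.039],.098)
print(np.round(manip.observe()['contact_force'],1))
p=shot('wrist');im=p['color'][120:270,170:330,::-1]
cv2.imwrite('pics/k14.png',cv2.resize(im,None,fx=4,fy=4,interpolation=cv2.INTER_CUBIC))
```

```text
from [0.5602 0.1883 0.0376] ang 0.0989 tilt [-0. -0. -1.] shift [ 0.0006  0.09   -0.0014] twist 0.05
[ 0.7 -0.3 -0.1]
```

View pics/k14.png

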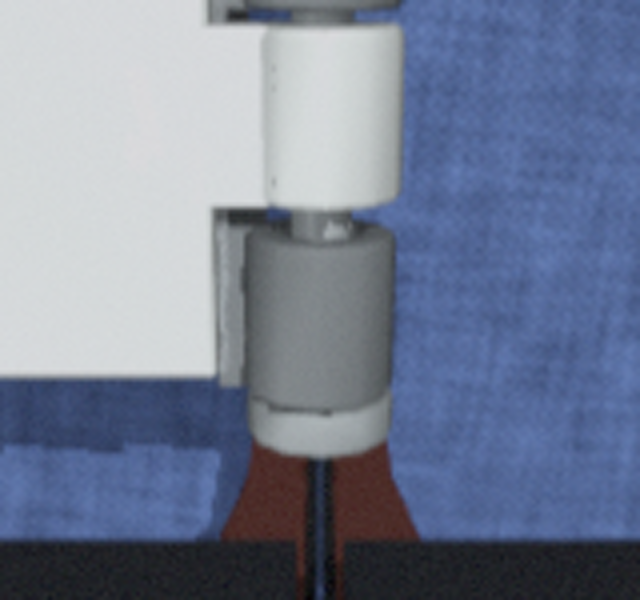

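arm_command(commands=[[1, 0, -0.001, 0, 0], [1, 0, -0.001, 0, 0]])

```text
time: 31.88
ee_pos: [0.5601, 0.1891, 0.0376]
tcp_rot: [0.0, 0.999, 0.049, -0.0]
contact_force: [-0.0, -2.9, -0.4]
finger_gap: 0.006
```

arm_command(commands=[[1, 0, -0.0007, 0, 0], [1, 0, -0.0007, 0, 0]])

```text
time: 32.12
ee_pos: [0.5601, 0.1891, 0.0376]
tcp_rot: [0.0, 0.999, 0.049, -0.0]
contact_force: [1.9, -7.1, 1.5]
finger_gap: 0.006
```

arm_command(commands=[[1, 0, 0.01, 0, 0], [1, 0, 0.03, 0, 0], [1, 0, 0.06, 0, 0], [1, 0, 0.06, 0, 0]])

```text
time: 32.62
ee_pos: [0.566, 0.1279, 0.0375]
tcp_rot: [0.0, 0.999, 0.048, -0.0]
contact_force: [0.1, -0.1, 0.7]
finger_gap: 0.002
```

Run:
```python
from h import *
goto([.5697,.0988,.039],.098)
print(np.round(manip.observe()['contact_force'],1))
p=shot('wrist');im=p['color'][0:150,170:330,::-1]
cv2.imwrite('pics/k15.png',cv2.resize(im,None,fx=4,fy=4,interpolation=cv2.INTER_CUBIC))
```

```text
from [0.566  0.1279 0.0375] ang 0.096 tilt [-4.e-04 -1.e-04 -1.e+00] shift [ 0.0009  0.0293 -0.0015] twist -0.11
[ 0.1 -0.1  0.7]
```

View pics/k15.png

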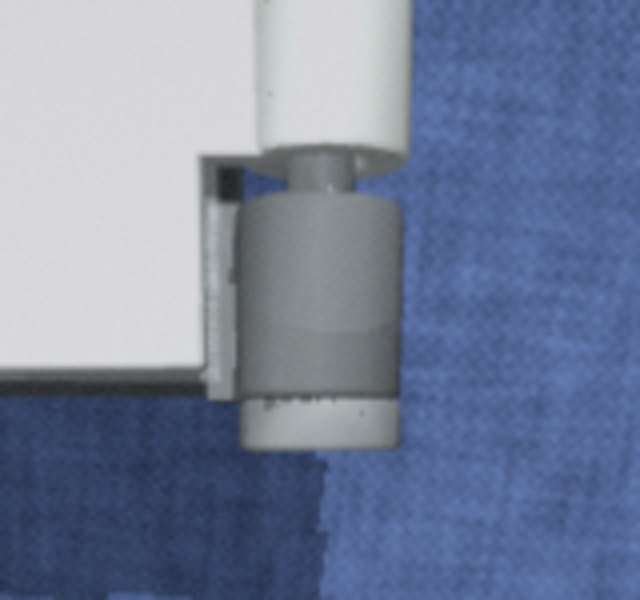

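arm_command(commands=[[0.5, 0, 0.02, -0.04, 0], [0.5, 0, 0.05, -0.1, 0], [0.5, 0, 0.1, -0.15, 0], [0.5, 0, 0.15, -0.18, 0], [0.5, 0, 0.15, -0.18, 0]])

```text
time: 33.3
ee_pos: [0.5826, -0.0211, 0.2206]
tcp_rot: [0.0, 0.999, 0.048, 0.003]
contact_force: [-0.3, 0.2, -0.1]
finger_gap: 0.251
```

Run:
```python
from h import *
st()
for n in ['side','top']:
    p=shot(n,n+'9.png')
    for q in ['pin','pin_tip','short_pin','lid','lid_hinge','case_hinge','case_entry','mug']:
        print(n,q,[(W(p,d['xyz']).round(3).tolist(),round(d['score'],2)) for d in nets.tip_of(p,q)[:3]])
    c=p['color'][:,:,::-1]; c=c[80:330,90:360] if n=='side' else c[90:280,60:380]
    cv2.imwrite('pics/z%s.png'%n,cv2.resize(c,None,fx=2.4,fy=2.4,interpolation=cv2.INTER_CUBIC))
```

```text
time 33.3
joints [-0.0566  0.3618  1.7307 -0.      1.0434 -0.1527]
joint_vel [-0.0457  0.0055  0.0081  0.0167  0.0562 -0.0577]
joint_torque [ -1.0447 -51.2225 -27.3707  -0.1848   0.1784  -0.2527]
ee_pos [ 0.5826 -0.0211  0.2206]
tcp_rot [3.000e-04 9.988e-01 4.810e-02 2.800e-03]
contact_force [-0.3296  0.175  -0.0582]
torque [-0.0465 -0.1369  0.0096]
finger_gap 0.2506
side pin [([0.513, -0.437, 0.008], 0.53), ([0.559, 0.205, 0.051], 0.47)]
side pin_tip [([0.628, -0.472, -0.002], 0.7)]
side short_pin [([0.496, -0.297, 0.03], 0.72)]
side lid [([0.489, 0.259, 0.035], 0.7)]
side lid_hinge [([0.556, 0.269, 0.051], 0.8), ([0.56, 0.208, 0.051], 0.3)]
side case_hinge [([0.552, 0.27, 0.049], 0.65)]
side case_entry [([0.557, 0.21, 0.05], 0.85)]
side mug [([0.798, -0.017, -0.002], 0.78)]
top pin [([0.512, -0.436, 0.009], 0.47), ([0.558, 0.207, 0.052], 0.39)]
top pin_tip [([0.626, -0.474, 0.006], 0.48)]
top short_pin [([0.496, -0.301, 0.029], 0.49)]
top lid [([0.487, 0.262, 0.036], 0.96)]
top lid_hinge [([0.552, 0.274, 0.046], 0.61)]
top case_hinge [([0.55, 0.268, 0.051], 0.56)]
top case_entry [([0.557, 0.203, 0.052], 0.7)]
top mug [([0.794, -0.017, 0.003], 0.77)]
```

View pics/zside.png

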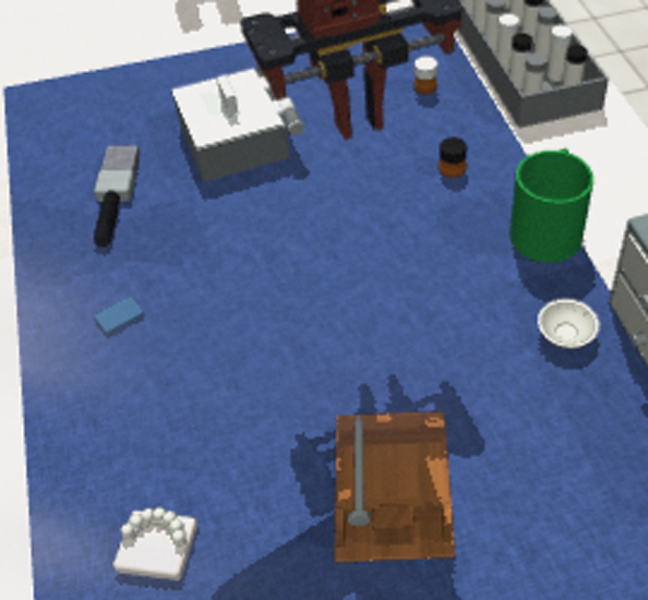

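View pics/ztop.png

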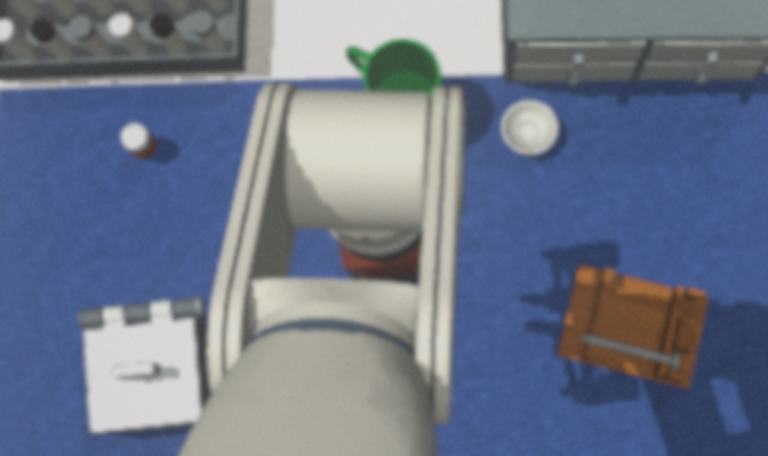

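All is as wanted: lid at z ≈ 0.036, pin head at the entry, short pin in the rest, mug upright. Handing in.

```bash
python3 -c "
from h import *
print(order.close_job())"
```

```text
the job is handed in; nothing more can be done
None
```

The lid is back on the case with its barrels between the case's. The long pin runs through the hinge with its head against the first barrel. I handed the job in at about 33 s of the 72 s allowed.

- **Lid:** I set it down with about 3 N of contact force, then nudged it about 1.5 mm until the barrels lined up. The networks put its origin at z about 0.035–0.036, against 0.038 when seated.
- **Pin:** I slid it in by the shaft, gripped it once more nearer the head, let go, and pushed the head with closed fingers. Wrist readings showed almost no resistance until the end, when the force rose to about 7 N and the pin stopped moving.
- **Final view:** After I backed off, the wrist camera showed the head flush against the barrel. The networks put the pin's origin within 1–5 mm of case_entry.
- **Rest of the scene:** The short pin is still in the rest and the mug is upright and unmoved. The robot is clear of everything.

**Not confirmed:** The pin tip in the capped last barrel can't be seen directly, so full insertion rests on the flush head, the force and the distance travelled. Camera and network readings of the case and lid disagreed by 1–5 mm throughout. I therefore aligned the barrels and the pin by comparing them in the same wrist picture.

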